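# Roll a capped tube into the weld-fixture cradle and seat it against the stop

### The job

Roll the capped metal tube steadily along the fixture plate with the fingertips on its upper side, never letting it run away, over the nearer round bar and into the cradle, so that it rests on both bars above the yellow line. Then slide it along the cradle until its end is fully home against the blue stop, and let go. The tube is thin-walled and dents easily, so press and push gently, and leave the other things where they are.

Things in the scene. Friction and masses are not known exactly. Their poses are not given: they have to be found in the camera images.
- fixture: grey steel fixture plate, 240 x 420 x 10 mm, fixed to the bench, its flat top 10 mm above the bench; origin at the centre of its underside, z up. The cradle's bars run along its x axis. A yellow line runs between them along y = 0. On both sides of the cradle the plate is flat and free, except for the red magnet.
- cradle (a point): where the axis of the tube passes when it rests in the cradle, 56 mm above the fixture's origin. The cradle is two round steel bars, 6 mm diameter, welded on the plate along the fixture's x at y = -20 and +20 mm, from x = -95 to +78 mm, their tops 16 mm above the bench. The tube rises to 60.5 mm (axis height) as it goes over a bar.
- stop_face (a point): middle of the face that the tube's end must touch, 85 mm from the fixture's origin along its +x, 56 mm above the bench; the face looks along the fixture's -x. The stop is a blue steel plate 60 mm wide whose top is 70 mm above the bench, across the +x end of the cradle.
- tube_center (a point): closed metal tube, 89 mm diameter, 150 mm long, flat orange caps flush on both ends, too fat to grasp; the point is on its axis half-way along, its x is that axis, y and z turn as it rolls. Starts lying on the plate at the +y or -y side of the cradle, 105 to 150 mm from the line, nearly parallel to it, its end 35 to 50 mm short of the stop, axis 54.5 mm above the bench.
- tube: the same tube (same origin and axes), 0.4 to 0.75 kg. Its wall is thin: 25 N from a fingertip, or from a fast touch, dents it. Steel friction is about 0.6. On the flat it rolls with under 1 N along its top, half as far as the finger travels; sudden strokes skid. Over a bar it takes 2 to 5 N forward while pressed with 5 to 10 N; sliding along the bars 2 to 9 N. Left alone it soon stops.
- magnet_center (a point): bystander: red magnetic welding square, 56 x 56 x 18 mm, lying loose on the plate on the other side of the cradle from the tube; the point is at its centre, half-way up
- spool_center (a point): bystander: small spool of copper-coloured wire, 100 mm diameter, 45 mm high, on the bench; the point is at its centre, half-way up
- paste_center (a point): bystander: small white tin with a blue band, 68 mm diameter, 62 mm high, on the bench; the point is at its centre, half-way up
There are look-alikes about, which are no part of the job. What is shaped like the tube but black, green or purple is not meant.

How it is judged (in metres and radians):
On the way, in this order (a step that is already met when the one before it is completed fails the run):
1. the tube rests in the cradle on both bars, above the yellow line (y of tube_center in the frame of fixture between -0.004 and 0.004 m and z of tube_center in the frame of fixture below 0.059 m), for 0.3 s.
2. its end is home against the blue stop (within 2 mm) (x of tube_center in the frame of fixture above 0.008 m), for 0.3 s.
At the end, for the whole second after the job is handed in: The tube lies still on both bars, its axis within 4 mm of the yellow line and parallel to it, with its end within 2 mm of the blue stop, and the magnet, spool and tin are within 20 mm of where they were (all of step 1 and z of tube_center in the frame of fixture above 0.053 m and x of tube_center in the frame of fixture above 0.008 m and angle between the x axis of tube_center and the x axis of fixture, either way round below 0.04 rad and linear speed of tube below 0.01 m/s); the robot touches nothing.
It fails at once if the tube pressed or pushed by the robot with more than 25 N (contact force between any of the fingers, the arm and tube above 25 N).
It fails at once if the tube run away faster than 0.35 m/s (linear speed of tube above 0.35 m/s).
It fails at once if the tube pushed from low at its side instead of on its upper half, before it is in the cradle (contact force between the fingers and tube above 0.5 N and height (world z) of the grasp point below 0.078 m and (y of tube_center in the frame of fixture above 0.015 m or y of tube_center in the frame of fixture below -0.015 m)).
It fails at once if a bystander moved by more than 20 mm (distance of any of magnet_center, spool_center, paste_center from where it was at the start of the episode above 0.02 m).
It also fails if it takes over 72 s, if anything falls off the work surface, if the arm or the gripper's body presses on something with over 40 N, if the wrist force passes 120 N, or if a joint passes its speed limit or range.

### The arm

A 6-joint arm with a two-finger parallel gripper is mounted at the origin on the work surface. World frame = base frame: x ahead of the robot, y to its left, z up, the work surface at z = 0. Lengths are in mm, angles in rad, forces in N, time in s.
With the tool pointing down it reaches from about 400 to 925 mm from the base axis. Payload 12.5 kg.
Tool frame: the origin (TCP) lies between the finger pads; the fingertips stand 25 mm ahead of it and the grasp point (between the pads) lies 6 mm ahead of it; z points along the fingers, y is the line along which they close (so a half turn about z gives the same grasp; the last joint's range is limited). The gripper opens to 95 mm and grips with 3 to 60 N. Pads are 20 mm wide; open, the fingers measure 119 mm over their backs; the gripper's body (75 mm by 180 mm) begins 59 mm behind the grasp point.
Start: joints at [1.046, 0.491, 1.559, -0, 1.092, -0.106], TCP at [254.152, 571.012, 204.561] pointing down, gripper open.
Joint ranges: [-3.1, 3.1], [-0.84, 2.19], [0.05, 2.79], [-1.13, 4.28], [0.06, 2.93], [-2.69, 2.69]. Speed limits (rad/s): [2.22, 2.22, 2.79, 3.14, 3.14, 3.14].

### API

Orientations are given as [roll, pitch, yaw] about the fixed x, y, z axes, in that order (R = Rz(yaw) Ry(pitch) Rx(roll)).
In Python, from cell import state, read_camera, job_done, cut_out gives the robot as it stands. The module is installed in compiled form; this text tells all that it offers.
- The arm moves only by the tool jog_arm, never from a script. Its argument "motion" is a list of rows, each a list of 2 entries, a list of its own where there are three numbers: the shift along the tool's x, y, z in mm, then the turn about the tool's z in rad. A call has 1 to 5 rows; each row is the pose to reach, as a shift and turn from the pose commanded when the call began, along the tool's axes at that moment; what a row does not reach only later rows make up. A row lasts 1/10 s, in which the tool goes at most 50 mm and 8.59 degrees, less where a joint would pass 70% of its speed; a pose out of reach is approached as far as the arm can. A call with a gripper value outside its range is refused whole. "grip" is the closure, from 0 (fully open) to 1 (shut), set as the call begins (left out, the last holds). The fingers move at their own pace and stop on an object; the grip force is fixed at half the most. Time passes only in rows, so rows that repeat a pose let the fingers close. It gives the time, the measured TCP pose, the force, the opening and the grip force at its end, in the units of the state.
- state(): the state, without advancing time (a new reading comes with each control period).
- read_camera(name): name is "side" or "top"; returns a dict with "img" (400x640x3 uint8, blue, green, red), "vertical_fov" (degrees; the focal length in pixels is half the picture's height over the tangent of half this angle, whatever the lens; pixels are square), "cx", "cy" (the principal point, pixels), "k1" (the pictures are not rectified: a ray, as slopes to the right and down, at radius r is drawn at 1 + k1 r^2 times it, then the intrinsics apply), "extrinsics" (4x4, takes a point from camera to world coordinates). Camera axes: x right, y up, looking along -z (the intrinsics and any distortion apply to the point x, -y, -z); pixel columns grow to the right and rows downward; lengths in mm; the calibration is good to about 2 mm. A picture is of the moment at which its call begins. There is no depth.
- job_done(): hands the job in; it is judged then, once.
Trained networks look in a picture, given as the dict that the camera call returned (one of the last four; its "shot" number tells which), for a name from the list of things; names that differ only in an ending like _2 or _b are one class to them, and where a whole thing is asked for, a point or a joint stands for the part that bears it (a point fixed in the world has none). Each returns a list of dicts, best first, with "p" (0 to 1); they miss things now and then, are a little off and sometimes report something else, mostly with a low value. They report only what shows in the picture. A call takes as long as a camera call. They do not tell look-alikes from the thing itself.
- cut_out(name, picture): "region" (400x640 bool, what is visible of it) and "box" ([left, top, right, bottom] in pixels, round what is visible of it).
The state is a dict: "t": time; "joints": joint angles; "qvel": joint speeds; "tau": joint torques, N m; "eef_pos": TCP position; "tcp_rot": TCP orientation; "ft_force": force on the tool from outside, world axes, zero at the start; "moment": the same for the moment, N m; "opening": opening from 0.0 (shut) to 1.0 (fully open); "grip_force": force on a finger pad.
Only numpy, scipy, OpenCV 4.12 (cv2) and the standard library are available. Lean on these libraries where they do the work, as an engineer would, in place of code of your own. Each camera call takes 0.05 s, during which the arm holds its last target. There are 200 camera calls.

## Working session

There is one attempt and no reset: what is moved stays moved. The work goes in short steps, Python scripts to look and compute and a tool call to move; the robot and the scene stay as the last step left them, time stands still between calls to the robot, and variables do not carry over. Pictures are saved under pics/ and viewed, at most 12 in all, crops included, and the job is handed in when it is done.

Besides the shell and the picture viewer there is one more tool, called after "Request:" as name(argument=value, ...), one argument or row to a line, values as JSON. jog_arm: Moves the arm, as the interface text tells. Its arguments: {"type":"object","properties":{"motion":{"type":"array"},"grip":{"type":"number"}},"required":["motion"]}

```bash
mkdir -p pics; cat > h.py <<'E'
import numpy as np, cv2
from cell import state, read_camera, job_done, cut_out
def K(p):
    f=200/np.tan(np.radians(p["vertical_fov"])/2); return f
def ray(p,uv):
    f=K(p); d=np.array([(uv[0]-p["cx"])/f,(uv[1]-p["cy"])/f]); s=d.copy()
    for _ in range(20): s=d/(1+p["k1"]*(s@s))
    E=np.array(p["extrinsics"]); return E[:3,3],E[:3,:3]@np.array([s[0],-s[1],-1])
def at(p,uv,z):
    o,d=ray(p,uv); return o+d*(z-o[2])/d[2]
def proj(p,X):
    E=np.array(p["extrinsics"]); c=E[:3,:3].T@(np.array(X,float)-E[:3,3]); s=np.array([c[0],-c[1]])/-c[2]
    return s*(1+p["k1"]*(s@s))*K(p)+[p["cx"],p["cy"]]
E
python3 - <<'E'
from h import *
np.set_printoptions(precision=1,suppress=True)
for n in("top","side"):
    p=read_camera(n); cv2.imwrite(f"pics/{n}0.png",p["img"])
    print(n,p["vertical_fov"],p["k1"],np.array(p["extrinsics"])[:3,3])
    for k in("tube","fixture","magnet_center","spool_center","paste_center"):
        for d in cut_out(k,p)[:3]: print(k,round(d["p"],2),d["box"])
print(state())
E
```

```text
top 47.13878697139499 -0.11394349657106047 [ 371.7    9.1 1342.8]
tube 0.77 [404.0, 117.8, 464.8, 165.1]
tube 0.67 [235.6, 243.2, 280.5, 301.3]
tube 0.64 [334.2, 155.2, 375.7, 211.6]
fixture 0.68 [232.8, 130.7, 385.7, 229.7]
spool_center 0.75 [443.8, 183.2, 479.3, 219.5]
paste_center 0.8 [146.9, 173.0, 178.0, 199.0]
side 43.28543748858742 -0.0862015193088006 [  176.1 -1260.7   905. ]
tube 0.92 [328.6, 198.3, 390.4, 238.5]
tube 0.76 [270.7, 246.8, 336.9, 310.3]
tube 0.73 [412.2, 236.6, 449.2, 294.9]
fixture 0.67 [295.6, 168.1, 418.5, 256.9]
magnet_center 0.43 [316.0, 178.3, 333.7, 190.1]
spool_center 0.55 [355.9, 280.4, 395.8, 325.8]
paste_center 0.82 [305.9, 132.4, 322.6, 152.6]
paste_center 0.3 [316.3, 179.4, 334.7, 189.2]
{'t': 0.6, 'joints': array([ 1. ,  0.5,  1.6,  0. ,  1.1, -0.1]), 'qvel': array([-0., -0., -0.,  0.,  0.,  0.]), 'tau': array([ -0. , -61.2, -25.8,   0.1,   0. ,  -0. ]), 'eef_pos': array([254.1, 571. , 204.6]), 'tcp_rot': array([ 3.1, -0. ,  2.7]), 'ft_force': array([ 0.2,  0.1, -0.7]), 'moment': array([-0.1, -0. , -0. ]), 'grip_force': 0.0, 'opening': 1.000174595287874}
```

View pics/top0.png

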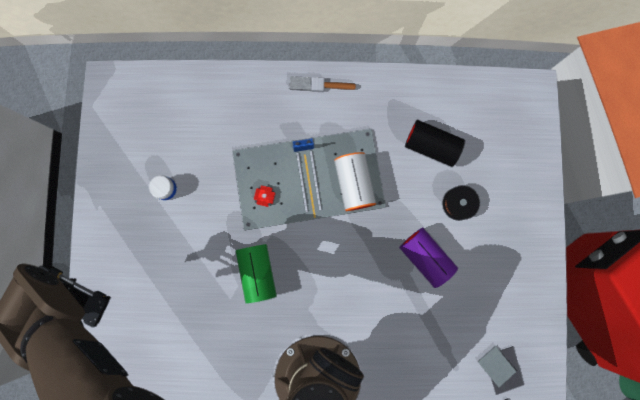

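View pics/side0.png

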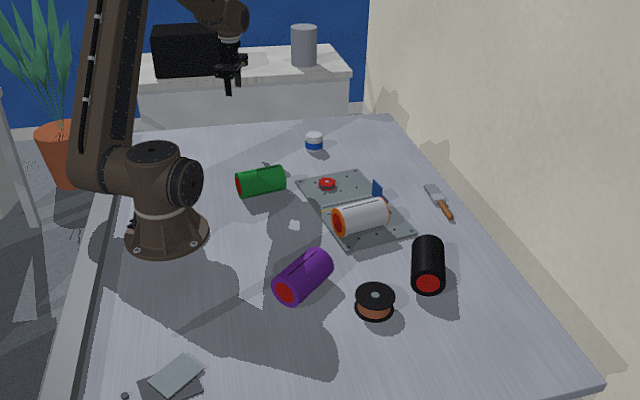

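Top view: white tube with orange caps at (355,181), right (-y) of the cradle; yellow line ~(308,185), blue stop (303,145), red magnet (264,196). The others (black, green, purple) are decoys.

```bash
python3 - <<'E'
from h import *
np.set_printoptions(precision=1,suppress=True)
p=read_camera("top"); im=p["img"]; hsv=cv2.cvtColor(im,cv2.COLOR_BGR2HSV)
H,S,V=[hsv[...,i].astype(int) for i in range(3)]
x0,y0,x1,y1=225,120,395,235
sub=np.zeros(H.shape,bool); sub[y0:y1,x0:x1]=1
ye=sub&(H>15)&(H<35)&(S>70); ye[:,:295]=0; ye[:,322:]=0
v,u=np.nonzero(ye); P=np.array([at(p,(a,b),10) for a,b in zip(u,v)])[:,:2]
d=cv2.fitLine(P.astype(np.float32),2,0,.01,.01).ravel(); d*=np.sign(d[0]); print("yellow",len(P),d,np.degrees(np.arctan2(d[1],d[0])),P.min(0),P.max(0))
bl=sub&(H>95)&(H<125)&(S>120); v,u=np.nonzero(bl); print("blue",u.min(),u.max(),v.min(),v.max(),cv2.minAreaRect(np.c_[u,v].astype(np.float32)),at(p,(u.mean(),v.mean()),70))
for r in cut_out("tube",p):
    b=r["box"]
    if 334<(b[0]+b[2])/2<375 and 150<(b[1]+b[3])/2<215:
        v,u=np.nonzero(r["region"]); m=cv2.minAreaRect(np.c_[u,v].astype(np.float32)); print(b,m)
        print("corners@54.5",np.array([at(p,c,54.5) for c in cv2.boxPoints(m)]))
for c in[(233,150),(373,130),(387,206),(246,229)]: print("plate",at(p,c,10))
cv2.imwrite("pics/topz.png",cv2.resize(im[y0:y1,x0:x1],None,fx=4.7,fy=4.7,interpolation=cv2.INTER_CUBIC))
E
```

```text
yellow 138 [  1.    0.2 555.8  29.3] 10.00798 [465.4  11.7] [648.6  47.1]
blue 293 313 138 151 ((302.9189147949219, 144.5135040283203), (10.192737579345703, 20.385475158691406), 80.53767395019531) [665.7  49.   70. ]
[335.0, 153.0, 376.5, 211.5] ((354.3882141113281, 180.74705505371094), (56.5103759765625, 31.671842575073242), 77.47119140625)
corners@54.5 [[ 636.1  -36.6   54.5]
 [ 657.8 -125.2   54.5]
 [ 499.2 -160.5   54.5]
 [ 478.4  -73.    54.5]]
plate [660.6 258.3  10. ]
plate [ 728.5 -157.6   10. ]
plate [ 500.8 -198.9   10. ]
plate [427.3 211.8  10. ]
```

View pics/topz.png

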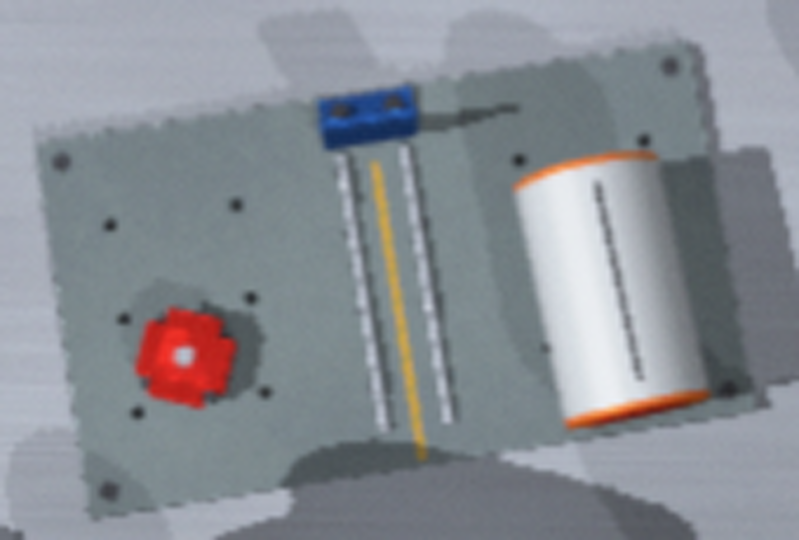

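```bash
cat >> h.py <<'E'
from scipy.spatial.transform import Rotation as Ro
F0=np.array([578.,32.,0.]); FY=np.radians(10.0)
RF=Ro.from_euler("z",FY).as_matrix()
def toF(X): return RF.T@(np.array(X)-F0)
def toW(X): return RF@np.array(X,float)+F0
def jog(Xw,yaw):
    s=state(); R=Ro.from_euler("xyz",s["tcp_rot"])
    return R.inv().apply(np.array(Xw)-s["eef_pos"]), -(yaw-s["tcp_rot"][2])
E
python3 - <<'E'
from h import *
np.set_printoptions(precision=3,suppress=True)
T=np.array([565,-99,54.5]); print(toF(T),state()["tcp_rot"])
t=toF(T); a=toW([t[0],t[1]-18,160]); print(a,jog(a,1.79))
E
```

```text
[ -35.55  -126.752   54.5  ] [ 3.142 -0.     2.723]
[ 568.126 -116.727  160.   ] (array([-566.524, -500.569,   44.52 ]), np.float64(0.9327351634519645))
```

Request:
jog_arm(
  motion=[
    [[-36, -32, 0], 0],
    [[-72, -64, 0], 0],
    [[-108, -96, 0], 0],
    [[-144, -128, 0], 0],
    [[-180, -160, 0], 0],
  ],
)

```text
t: 1.2
eef_pos: [353.9, 350.0, 204.7]
tcp_rot: [3.141, 0.0, 2.723]
ft_force: [1.1, 0.2, -1.1]
opening: 1.0
grip_force: 0.0
```

Request:
jog_arm(
  motion=[
    [[-36, -32, 0], 0],
    [[-72, -64, 0], 0],
    [[-108, -96, 0], 0],
    [[-144, -128, 0], 0],
    [[-180, -160, 0], 0],
  ],
)

```text
t: 1.7
eef_pos: [453.5, 130.4, 204.8]
tcp_rot: [3.141, 0.001, 2.723]
ft_force: [1.3, -0.4, 0.4]
opening: 1.0
grip_force: 0.0
```

Request:
jog_arm(
  motion=[
    [[-36, -32, 0], 0.14],
    [[-72, -64, 0], 0.28],
    [[-108, -96, 0], 0.42],
    [[-144, -128, 0], 0.56],
    [[-180, -160, 0], 0.7],
  ],
)

```text
t: 2.2
eef_pos: [552.8, -89.2, 204.7]
tcp_rot: [3.141, 0.0, 2.017]
ft_force: [1.0, 0.5, 0.2]
opening: 1.002
grip_force: 0.0
```

```bash
python3 - <<'E'
from h import *
np.set_printoptions(precision=3,suppress=True)
s=state();print(s["t"],s["eef_pos"],s["tcp_rot"],s["ft_force"])
a=np.array([ 568.126, -116.727,  160.   ]); print(jog(a,1.79))
E
```

```text
2.2 [552.828 -89.192 204.7  ] [3.141 0.    2.017] [0.96  0.539 0.163]
(array([-31.434,   1.907,  44.705]), np.float64(0.22676238970882379))
```

Request:
jog_arm(
  motion=[
    [[-15, 1, 15], 0.11],
    [[-31, 2, 35], 0.227],
    [[-31, 2, 45], 0.227],
    [[-31, 2, 50], 0.227],
    [[-31, 2, 50], 0.227],
  ],
)

```text
t: 2.7
eef_pos: [567.2, -113.3, 154.4]
tcp_rot: [-3.141, -0.001, 1.799]
ft_force: [-0.8, 0.6, 1.1]
opening: 1.001
grip_force: 0.0
```

```bash
python3 - <<'E'
from h import *
np.set_printoptions(precision=2,suppress=True)
s=state();print(s["t"],s["eef_pos"],s["tcp_rot"],s["ft_force"])
p=read_camera("side"); cv2.imwrite("pics/side1.png",cv2.resize(p["img"][150:280,270:440],None,fx=4.5,fy=4.5,interpolation=cv2.INTER_CUBIC))
E
```

```text
2.7 [ 567.19 -113.27  154.37] [-3.14 -0.    1.8 ] [-0.84  0.6   1.08]
```

View pics/side1.png

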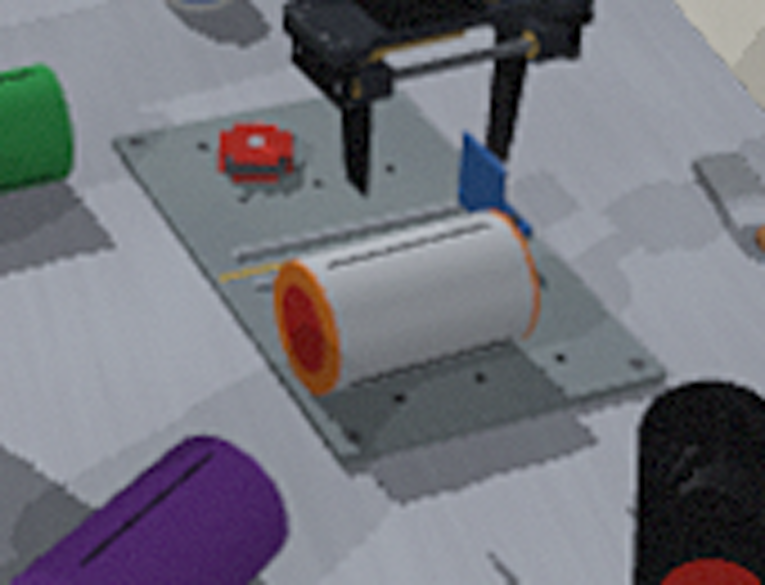

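The fingers hang above the tube, both within its length. Descend.

Request:
jog_arm(
  motion=[
    [[0, 0, 8], 0],
    [[0, 0, 17], 0],
    [[0, 0, 23], 0],
    [[0, 0, 26], 0],
    [[0, 0, 27], 0],
  ],
)

```text
t: 3.25
eef_pos: [567.5, -114.0, 127.0]
tcp_rot: [-3.141, -0.0, 1.796]
ft_force: [0.1, -0.4, 0.5]
opening: 0.996
grip_force: 0.0
```

Request:
jog_arm(
  motion=[
    [[0, 0, 1], 0],
    [[0, 0, 2], 0],
    [[0, 0, 3], 0],
    [[0, 0, 3], 0],
  ],
)

```text
t: 3.65
eef_pos: [567.6, -114.1, 124.5]
tcp_rot: [3.142, -0.0, 1.796]
ft_force: [-0.1, 0.7, 0.7]
opening: 1.002
grip_force: 0.0
```

Request:
jog_arm(
  motion=[
    [[0, 0, 0.5], 0],
    [[0, 0, 1], 0],
    [[0, 0, 1], 0],
  ],
)

```text
t: 3.95
eef_pos: [567.6, -114.1, 123.5]
tcp_rot: [3.142, -0.0, 1.796]
ft_force: [0.2, 0.1, 0.1]
opening: 1.002
grip_force: 0.0
```

Request:
jog_arm(
  motion=[
    [[0, 0, 0.4], 0],
    [[0, 0, 0.7], 0],
    [[0, 0, 0.7], 0],
  ],
)

```text
t: 4.25
eef_pos: [567.6, -114.1, 122.8]
tcp_rot: [-3.142, -0.0, 1.796]
ft_force: [-0.7, -0.3, -0.3]
opening: 0.998
grip_force: 0.0
```

Request:
jog_arm(
  motion=[
    [[0, 0, 0.5], 0],
    [[0, 0, 0.5], 0],
  ],
)

```text
t: 4.45
eef_pos: [567.6, -114.1, 122.3]
tcp_rot: [-3.142, -0.0, 1.796]
ft_force: [-0.8, 0.4, 0.3]
opening: 1.002
grip_force: 0.0
```

Request:
jog_arm(
  motion=[
    [[0, 0, 0.5], 0],
    [[0, 0, 0.5], 0],
  ],
)

```text
t: 4.65
eef_pos: [567.6, -114.1, 121.8]
tcp_rot: [-3.142, -0.0, 1.796]
ft_force: [1.3, 0.2, -0.2]
opening: 1.001
grip_force: 0.0
```

Request:
jog_arm(
  motion=[
    [[0, 0, 0.5], 0],
    [[0, 0, 0.5], 0],
  ],
)

```text
t: 4.85
eef_pos: [567.6, -114.1, 121.3]
tcp_rot: [3.142, -0.0, 1.796]
ft_force: [-0.3, 0.5, -0.4]
opening: 0.995
grip_force: 0.0
```

Request:
jog_arm(
  motion=[
    [[0, 0, 0.5], 0],
    [[0, 0, 0.5], 0],
  ],
)

```text
t: 5.05
eef_pos: [567.6, -114.1, 120.8]
tcp_rot: [-3.142, -0.0, 1.796]
ft_force: [-0.5, -0.1, -0.4]
opening: 1.002
grip_force: 0.0
```

Request:
jog_arm(
  motion=[
    [[0, 0, 0.5], 0],
    [[0, 0, 0.5], 0],
  ],
)

```text
t: 5.25
eef_pos: [567.6, -114.1, 120.3]
tcp_rot: [-3.142, -0.0, 1.796]
ft_force: [0.4, 1.0, 0.4]
opening: 0.999
grip_force: 0.0
```

Request:
jog_arm(
  motion=[
    [[0, 0, 0.5], 0],
    [[0, 0, 0.5], 0],
  ],
)

```text
t: 5.45
eef_pos: [567.6, -114.1, 119.8]
tcp_rot: [-3.142, -0.0, 1.796]
ft_force: [0.8, -0.5, 1.1]
opening: 0.997
grip_force: 0.0
```

```bash
python3 - <<'E'
from h import *
np.set_printoptions(precision=1,suppress=True)
print([state()["ft_force"] for _ in range(3)])
p=read_camera("side")
a=p["img"][160:260,290:430]
cv2.imwrite("pics/side2.png",cv2.resize(a,None,fx=5.5,fy=5.5,interpolation=cv2.INTER_CUBIC))
print("tip proj (crop px)",[(proj(p,toW(toF([567.6,-114.1,94.8])+[s*52,0,0]))-[290,160])*5.5 for s in(-1,1)])
E
```

```text
[array([ 0.8, -0.5,  1.1]), array([ 0.8, -0.5,  1.1]), array([ 0.8, -0.5,  1.1])]
tip proj (crop px) [array([312.9, 284.9]), array([490.4, 244.9])]
```

View pics/side2.png

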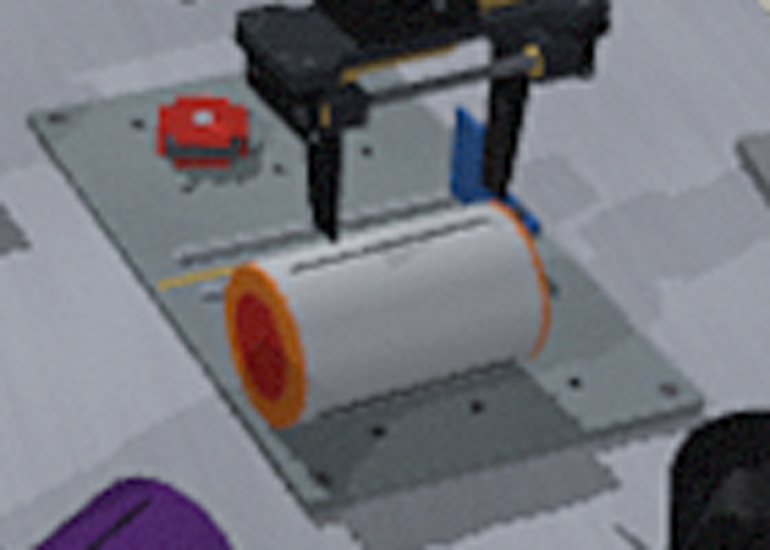

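```bash
python3 - <<'E'
from h import *
np.set_printoptions(precision=1,suppress=True)
p=read_camera("side")
print("tube",proj(p,[565,-99,54.5]),[b["box"] for b in cut_out("tube",p)])
print("base",proj(p,[0,0,0]),"tips z129",[proj(p,toW(toF([567.2,-113.3,129.4])+[s*52,0,0])) for s in(-1,1)])
print("plate corners",[proj(p,toW([a,b,10])) for a in(-120,120) for b in(-210,210)])
q=read_camera("top"); cv2.imwrite("pics/top3.png",cv2.resize(q["img"][120:235,225:395],None,fx=4.7,fy=4.7,interpolation=cv2.INTER_CUBIC))
print("top tips",[(proj(q,toW(toF([567.6,-114.1,94.8])+[s*52,0,0]))-[225,120])*4.7 for s in(-1,1)],"plate",[(proj(q,toW([a,b,10]))-[225,120])*4.7 for a in(-120,120) for b in(-210,210)])
E
```

```text
tube [360.1 216.7] [[409.4, 234.0, 448.3, 294.3], [328.8, 197.5, 391.6, 240.0], [271.7, 245.0, 337.2, 310.1], [236.8, 167.1, 287.3, 198.5]]
base [166.9 234. ] tips z129 [array([347.2, 201.5]), array([379.9, 194.4])]
plate corners [array([345.3, 251.7]), array([294.4, 180.2]), array([418.2, 233. ]), array([356.9, 168.1])]
top tips [array([655., 362.]), array([624.9, 189.1])] plate [array([756.2, 411.3]), array([ 88.5, 518.4]), array([689.9,  40.5]), array([ 35.4, 142.4])]
```

View pics/top3.png

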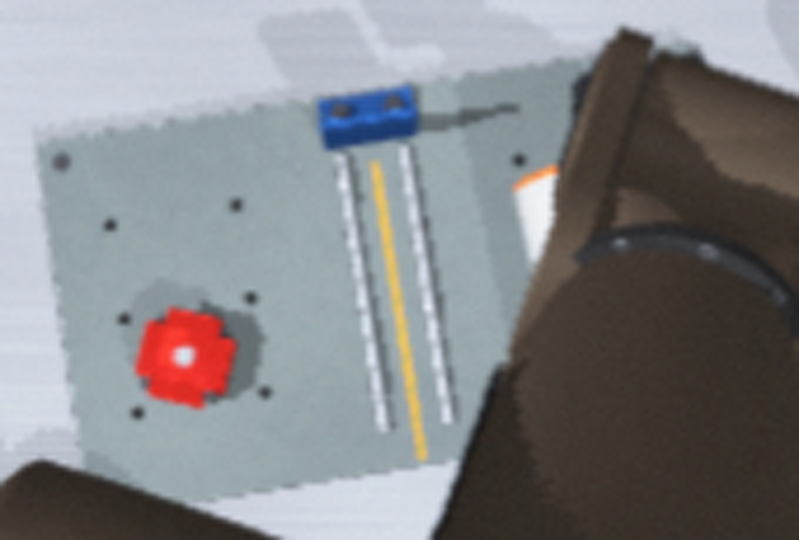

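```bash
python3 - <<'E'
from h import *
np.set_printoptions(precision=1,suppress=True)
p=read_camera("side");q=read_camera("top")
P=np.array([254.1,571,204.6]); yd=np.array([np.sin(2.723),-np.cos(2.723),0])
for n,c in(("side",p),("top",q)):
    for z in (0,-25): print(n,z,[proj(c,P+yd*s*52+[0,0,z]) for s in(-1,1)])
o,d=ray(p,(350.4,203.6))
for y in (-120,-110,-90,-75,-60): t=(y-o[1])/d[1]; print(o+d*t)
a=cv2.imread("pics/side0.png")[30:130,180:280]; b=cv2.imread("pics/top0.png")[250:350,40:140]
cv2.imwrite("pics/tips0.png",cv2.resize(np.hstack([a,b]),None,fx=4,fy=4,interpolation=cv2.INTER_CUBIC))
E
```

```text
side 0 [array([228.6,  98.2]), array([238.1,  88.4])]
side -25 [array([229.1, 104.5]), array([238.5,  94.5])]
top 0 [array([109. , 300.7]), array([ 74.1, 282.3])]
top -25 [array([113.3, 299.6]), array([ 79. , 281.7])]
[ 526.4 -120.   119.5]
[ 529.4 -110.   112.6]
[535.6 -90.   98.9]
[540.2 -75.   88.5]
[544.8 -60.   78.2]
```

View pics/tips0.png

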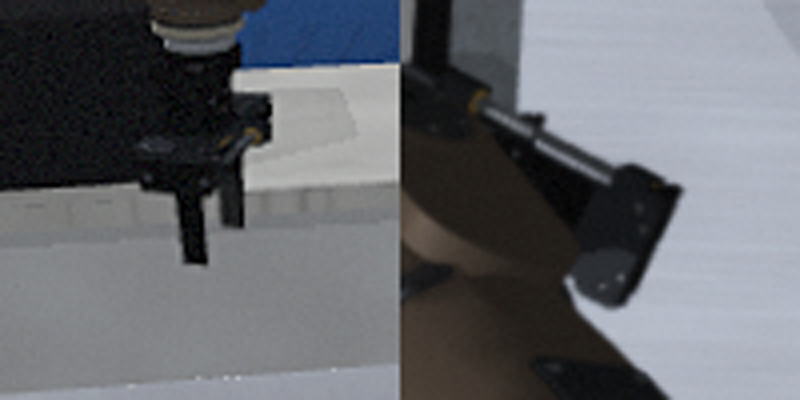

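```bash
python3 - <<'E'
from h import *
np.set_printoptions(precision=1,suppress=True)
p=read_camera("side");q=read_camera("top")
P=np.array([254.1,571,204.6]); yd=np.array([np.sin(2.723),-np.cos(2.723),0]); xd=np.array([np.cos(2.723),np.sin(2.723),0])
for z in (53,83,120): print(z,[proj(q,P-yd*90+xd*s*37.5+[0,0,z]) for s in(-1,0,1)])
s=state(); print(s["joints"],s["eef_pos"],s["tcp_rot"],p["cx"],p["cy"],q["cx"],q["cy"]); np.set_printoptions(precision=4,suppress=True); print(np.array(p["extrinsics"]),np.array(q["extrinsics"]))
# magnet triangulation check
print("red top",[at(q,(225+184/4.7,120+355/4.7),z) for z in(10,19,28)],"side",[at(p,(290+203/5.5,160+118/5.5),z) for z in(10,19,28)])
E
```

```text
53 [array([119.6, 295.9]), array([113. , 310.1]), array([106.4, 324.3])]
83 [array([114.3, 297.1]), array([107.5, 311.7]), array([100.8, 326.3])]
120 [array([107.3, 298.7]), array([100.3, 313.8]), array([ 93.3, 328.9])]
[-0.3  0.5  1.8  0.   0.9 -0.5] [ 567.6 -114.1  119.8] [ 3.1 -0.   1.8] 326.1236277397168 201.1185838246895 322.01779361820866 198.61156777655685
[[    0.9744     0.105     -0.199    176.1421]
 [   -0.224      0.5377    -0.8128 -1260.6748]
 [    0.0217     0.8366     0.5474   905.0178]
 [    0.         0.         0.         1.    ]] [[   0.014     0.9938   -0.1103  371.7364]
 [  -0.9998    0.0155    0.0128    9.1364]
 [   0.0144    0.1101    0.9938 1342.7879]
 [   0.        0.        0.        1.    ]]
red top [array([526.0294, 161.5187,  10.    ]), array([524.9875, 160.4897,  19.    ]), array([523.9456, 159.4607,  28.    ])] side [array([531.9757, 188.5619,  10.    ]), array([528.3976, 173.9888,  19.    ]), array([524.8194, 159.4158,  28.    ])]
```

Both cameras agree (magnet top triangulates to z=28), and they put the open fingertips ~20 mm higher than assumed: still above the tube. Keep descending carefully.

Request:
jog_arm(
  motion=[
    [[0, 0, 1], 0],
    [[0, 0, 2], 0],
    [[0, 0, 3], 0],
    [[0, 0, 4], 0],
    [[0, 0, 5], 0],
  ],
)

```text
t: 6.35
eef_pos: [567.6, -114.1, 114.7]
tcp_rot: [-3.142, -0.0, 1.796]
ft_force: [-0.2, -0.4, -0.1]
opening: 1.003
grip_force: 0.0
```

Request:
jog_arm(
  motion=[
    [[0, 0, 0.8], 0],
    [[0, 0, 1.6], 0],
    [[0, 0, 2.4], 0],
    [[0, 0, 3], 0],
  ],
)

```text
t: 6.75
eef_pos: [567.6, -114.1, 111.7]
tcp_rot: [3.142, -0.0, 1.796]
ft_force: [-0.0, 0.2, 0.7]
opening: 1.002
grip_force: 0.0
```

Request:
jog_arm(
  motion=[
    [[0, 0, 0.7], 0],
    [[0, 0, 1.4], 0],
    [[0, 0, 2], 0],
  ],
)

```text
t: 7.05
eef_pos: [567.6, -114.1, 109.7]
tcp_rot: [-3.142, -0.0, 1.796]
ft_force: [-0.1, 0.1, 0.0]
opening: 0.999
grip_force: 0.0
```

Request:
jog_arm(
  motion=[
    [[0, 0, 0.5], 0],
    [[0, 0, 1], 0],
    [[0, 0, 1.5], 0],
    [[0, 0, 1.5], 0],
  ],
)

```text
t: 7.45
eef_pos: [567.6, -114.1, 108.3]
tcp_rot: [-3.142, -0.0, 1.796]
ft_force: [0.3, 0.6, -0.6]
opening: 0.999
grip_force: 0.0
```

```bash
python3 - <<'E'
from h import *
np.set_printoptions(precision=1,suppress=True)
p=read_camera("side")
a=p["img"][160:260,290:430]
cv2.imwrite("pics/side4.png",cv2.resize(a,None,fx=5.5,fy=5.5,interpolation=cv2.INTER_CUBIC))
E
```

```text
(no output)
```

View pics/side4.png

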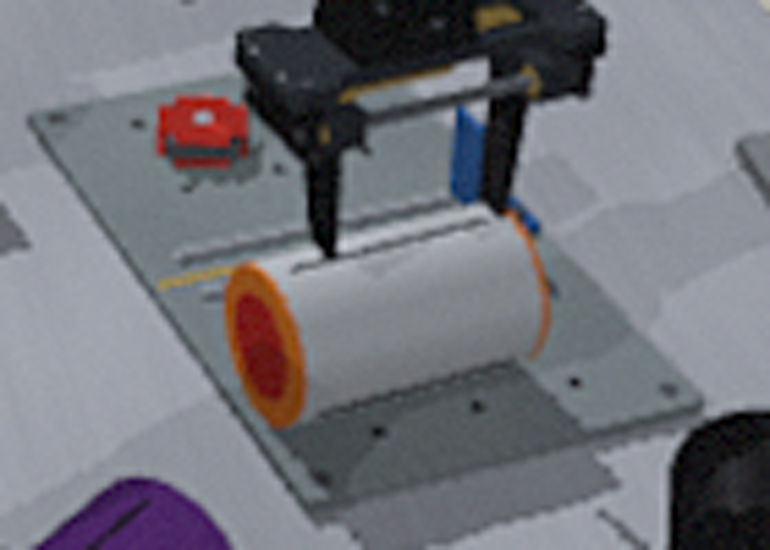

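Tips are now in front of the tube's far silhouette, just above its top near (330,257): the hypothesis holds.

Request:
jog_arm(
  motion=[
    [[0, 0, 0.5], 0],
    [[0, 0, 1], 0],
    [[0, 0, 1.5], 0],
    [[0, 0, 1.5], 0],
  ],
)

```text
t: 7.9
eef_pos: [567.6, -114.1, 106.7]
tcp_rot: [-3.142, -0.0, 1.796]
ft_force: [-0.3, 0.2, -0.4]
opening: 1.002
grip_force: 0.0
```

Request:
jog_arm(
  motion=[
    [[0, 0, 0.4], 0],
    [[0, 0, 0.8], 0],
    [[0, 0, 1.2], 0],
    [[0, 0, 1.2], 0],
  ],
)

```text
t: 8.3
eef_pos: [567.6, -114.1, 105.6]
tcp_rot: [-3.142, -0.0, 1.796]
ft_force: [-0.1, -0.0, 0.3]
opening: 1.002
grip_force: 0.0
```

Request:
jog_arm(
  motion=[
    [[0, 0, 0.4], 0],
    [[0, 0, 0.8], 0],
    [[0, 0, 0.8], 0],
  ],
)

```text
t: 8.6
eef_pos: [567.6, -114.1, 104.8]
tcp_rot: [-3.142, -0.0, 1.796]
ft_force: [-0.2, 0.0, 0.4]
opening: 0.998
grip_force: 0.0
```

Request:
jog_arm(
  motion=[
    [[0, 0, 0.4], 0],
    [[0, 0, 0.8], 0],
    [[0, 0, 0.8], 0],
  ],
)

```text
t: 8.9
eef_pos: [567.6, -114.1, 103.9]
tcp_rot: [3.142, -0.0, 1.796]
ft_force: [-0.4, 0.1, 0.2]
opening: 1.003
grip_force: 0.0
```

Request:
jog_arm(
  motion=[
    [[0, 0, 0.5], 0],
    [[0, 0, 0.8], 0],
    [[0, 0, 0.8], 0],
  ],
)

```text
t: 9.2
eef_pos: [567.6, -114.1, 103.2]
tcp_rot: [-3.142, -0.0, 1.796]
ft_force: [0.2, 0.8, 0.5]
opening: 1.004
grip_force: 0.0
```

Request:
jog_arm(
  motion=[
    [[0, 0, 0.5], 0],
    [[0, 0, 0.8], 0],
    [[0, 0, 0.8], 0],
  ],
)

```text
t: 9.5
eef_pos: [567.6, -114.1, 102.4]
tcp_rot: [-3.142, -0.0, 1.796]
ft_force: [0.9, -0.0, -0.1]
opening: 0.998
grip_force: 0.0
```

Request:
jog_arm(
  motion=[
    [[0, 0, 0.5], 0],
    [[0, 0, 0.8], 0],
    [[0, 0, 0.8], 0],
  ],
)

```text
t: 9.8
eef_pos: [567.6, -114.1, 101.6]
tcp_rot: [-3.142, -0.0, 1.796]
ft_force: [0.6, 0.6, 0.5]
opening: 1.0
grip_force: 0.0
```

Request:
jog_arm(
  motion=[
    [[0, 0, 0.5], 0],
    [[0, 0, 0.8], 0],
    [[0, 0, 0.8], 0],
  ],
)

```text
t: 10.1
eef_pos: [567.6, -114.1, 100.8]
tcp_rot: [3.142, -0.0, 1.796]
ft_force: [-0.9, 0.1, 0.3]
opening: 0.998
grip_force: 0.0
```

Request:
jog_arm(
  motion=[
    [[0, 0, 0.5], 0],
    [[0, 0, 0.8], 0],
    [[0, 0, 0.8], 0],
  ],
)

```text
t: 10.4
eef_pos: [567.6, -114.1, 100.0]
tcp_rot: [-3.142, -0.0, 1.796]
ft_force: [0.8, 0.1, 0.1]
opening: 0.999
grip_force: 0.0
```

```bash
python3 - <<'E'
from h import *
p=read_camera("side")
a=p["img"][160:260,290:430]
cv2.imwrite("pics/side5.png",cv2.resize(a,None,fx=5.5,fy=5.5,interpolation=cv2.INTER_CUBIC))
E
```

```text
(no output)
```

View pics/side5.png

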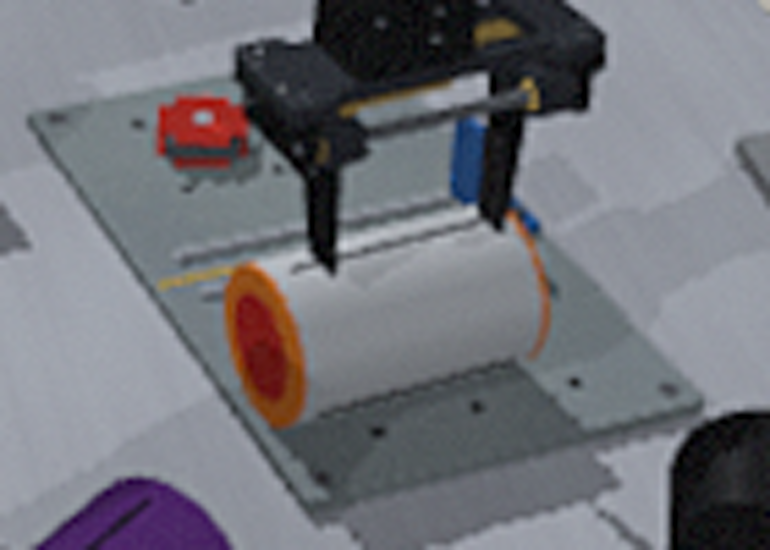

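Tips at (330,270) are about at the tube's top surface; continue by half-millimetres.

Request:
jog_arm(
  motion=[
    [[0, 0, 0.5], 0],
    [[0, 0, 0.8], 0],
    [[0, 0, 0.8], 0],
  ],
)

```text
t: 10.75
eef_pos: [567.6, -114.1, 99.2]
tcp_rot: [3.142, -0.0, 1.796]
ft_force: [-0.3, -0.5, -0.4]
opening: 0.997
grip_force: 0.0
```

Request:
jog_arm(
  motion=[
    [[0, 0, 0.5], 0],
    [[0, 0, 0.8], 0],
    [[0, 0, 0.8], 0],
  ],
)

```text
t: 11.05
eef_pos: [567.6, -114.1, 98.4]
tcp_rot: [-3.142, -0.0, 1.796]
ft_force: [-0.4, 0.2, 0.1]
opening: 1.002
grip_force: 0.0
```

Request:
jog_arm(
  motion=[
    [[0, 0, 0.5], 0],
    [[0, 0, 0.8], 0],
    [[0, 0, 0.8], 0],
  ],
)

```text
t: 11.35
eef_pos: [567.6, -114.1, 97.6]
tcp_rot: [3.142, -0.0, 1.796]
ft_force: [-0.2, 0.2, -0.2]
opening: 1.001
grip_force: 0.0
```

Request:
jog_arm(
  motion=[
    [[0, 0, 0.5], 0],
    [[0, 0, 0.8], 0],
    [[0, 0, 0.8], 0],
  ],
)

```text
t: 11.65
eef_pos: [567.6, -114.1, 96.8]
tcp_rot: [-3.142, -0.0, 1.796]
ft_force: [0.1, 0.6, 0.9]
opening: 1.001
grip_force: 0.0
```

Request:
jog_arm(
  motion=[
    [[0, 0, 0.4], 0],
    [[0, 0, 0.8], 0],
    [[0, 0, 0.8], 0],
  ],
)

```text
t: 11.95
eef_pos: [567.6, -114.1, 96.0]
tcp_rot: [-3.142, -0.0, 1.796]
ft_force: [0.5, 0.0, 0.4]
opening: 1.0
grip_force: 0.0
```

Request:
jog_arm(
  motion=[
    [[0, 0, 0.4], 0],
    [[0, 0, 0.8], 0],
    [[0, 0, 0.8], 0],
  ],
)

```text
t: 12.25
eef_pos: [567.6, -114.1, 95.2]
tcp_rot: [-3.142, -0.0, 1.796]
ft_force: [-0.6, -0.3, -0.1]
opening: 1.0
grip_force: 0.0
```

```bash
python3 - <<'E'
from h import *
np.set_printoptions(precision=1,suppress=True)
p=read_camera("side"); im=p["img"]
print(state()["eef_pos"],state()["moment"])
for v in range(200,222): print(v," ".join("%3d"%x for x in im[v,340:392].max(1)))
for v in (206,209,211,213):
    print(v,[(ray(p,(350,v))[0]+ray(p,(350,v))[1]*((y+1260.67)/ray(p,(350,v))[1][1])) for y in(-130,-114,-100)])
print([b["box"] for b in cut_out("tube",p)])
E
```

```text
[ 567.6 -114.1   95.2] [-0.  0. -0.]
200 131 137 145 148 144  98  14  18  25  12  12  64 107 110 104  92  83  96 103 101 123 148 155 160 166 176 179 188 189 187 180 168 156 150 137 115  96  69  14  26  16  60 143 166 125 112 140 132 145 156 157 158
201 144 144 152 157 152 103  10  18  21  18   2  76 112 104 102  99 123 149 155 167 169 173 182 190 187 185 181 167 158 149 138 110  98 109 117 130 144 141  69  22  19  95 164 165 164 116 104  90 127 156 159 164
202 148 128 110 109 106  93   7  20  15  15   7  97 150 151 155 164 171 178 183 197 194 185 177 166 161 155 137 113 100 111 111 129 149 173 170 168 166 163 131  63   0  82 146 150 162 143  76  82 114 149 154 154
203 106  91  85  97 102  98   2  13  20  21   0 119 177 182 185 199 199 190 179 166 160 156 139 111 107 121 113 128 153 181 173 165 163 161 155 154 154 158 150 124 105 114 148 153 143 142 128  94 111 128 142 154
204 101 101 116 133 146 137  22  16  20  13  21 153 211 200 196 182 167 153 138 114  97 108 114 128 148 171 168 168 176 181 172 160 154 151 153 159 159 157 145 147 167 156 161 151 153 142 152 126 129 120 127 144
205
[... 3437 characters left out ...]
137 137 139 139 137 137 139 137 137 136 136 137 138 132 134 132 131 134 129 128 130 126 128 128 125 124 125 126 125 125 124 121 122 119 125 122 115 121 112 124 119
206 [array([ 522.5, -130. ,  118.4]), array([ 527.4, -114. ,  107.3]), array([ 531.7, -100. ,   97.5])]
209 [array([ 523. , -130. ,  108.1]), array([ 528. , -114. ,   96.9]), array([ 532.2, -100. ,   87. ])]
211 [array([ 523.4, -130. ,  101.3]), array([ 528.3, -114. ,   89.9]), array([ 532.6, -100. ,   79.9])]
213 [array([ 523.7, -130. ,   94.3]), array([ 528.6, -114. ,   82.9]), array([ 532.9, -100. ,   72.8])]
[[410.8, 234.8, 446.2, 293.8], [269.4, 248.1, 334.7, 309.3], [236.0, 165.4, 288.5, 200.9], [328.1, 198.3, 391.3, 240.9]]
```

The finger's lower edge (346,206)–(349.5,210.5) triangulates to z≈99 at TCP 95.2, so contact is due within a few mm.

Request:
jog_arm(
  motion=[
    [[0, 0, 0.4], 0],
    [[0, 0, 0.7], 0],
    [[0, 0, 0.7], 0],
  ],
)

```text
t: 12.65
eef_pos: [567.6, -114.1, 94.5]
tcp_rot: [3.142, -0.0, 1.796]
ft_force: [0.4, -0.1, 0.4]
opening: 0.999
grip_force: 0.0
```

Request:
jog_arm(
  motion=[
    [[0, 0, 0.4], 0],
    [[0, 0, 0.7], 0],
    [[0, 0, 0.7], 0],
  ],
)

```text
t: 12.95
eef_pos: [567.6, -114.1, 93.8]
tcp_rot: [-3.142, -0.0, 1.796]
ft_force: [1.0, 0.6, -0.1]
opening: 0.999
grip_force: 0.0
```

Request:
jog_arm(
  motion=[
    [[0, 0, 0.4], 0],
    [[0, 0, 0.7], 0],
    [[0, 0, 0.7], 0],
  ],
)

```text
t: 13.25
eef_pos: [567.6, -114.1, 93.1]
tcp_rot: [3.142, -0.0, 1.796]
ft_force: [0.1, 0.6, -0.2]
opening: 1.003
grip_force: 0.0
```

Request:
jog_arm(
  motion=[
    [[0, 0, 0.4], 0],
    [[0, 0, 0.7], 0],
    [[0, 0, 0.7], 0],
  ],
)

```text
t: 13.55
eef_pos: [567.6, -114.1, 92.4]
tcp_rot: [-3.142, -0.0, 1.796]
ft_force: [-1.3, -0.1, 1.3]
opening: 0.996
grip_force: 0.0
```

Request:
jog_arm(
  motion=[
    [[0, 0, 0.5], 0],
    [[0, 0, 0.5], 0],
  ],
)

```text
t: 13.75
eef_pos: [567.6, -114.1, 91.8]
tcp_rot: [-3.142, -0.0, 1.796]
ft_force: [1.2, 0.3, -0.7]
opening: 0.998
grip_force: 0.0
```

Request:
jog_arm(
  motion=[
    [[0, 0, 0.5], 0],
    [[0, 0, 0.5], 0],
  ],
)

```text
t: 13.95
eef_pos: [567.6, -114.1, 91.4]
tcp_rot: [-3.142, -0.0, 1.796]
ft_force: [-0.4, 0.3, 1.0]
opening: 1.001
grip_force: 0.0
```

Request:
jog_arm(
  motion=[
    [[0, 0, 0.5], 0],
    [[0, 0, 0.5], 0],
  ],
)

```text
t: 14.15
eef_pos: [567.6, -114.1, 90.9]
tcp_rot: [-3.142, -0.0, 1.796]
ft_force: [-1.0, -0.8, 0.3]
opening: 1.002
grip_force: 0.0
```

Request:
jog_arm(
  motion=[
    [[0, 0, 0.5], 0],
    [[0, 0, 0.5], 0],
  ],
)

```text
t: 14.35
eef_pos: [567.6, -114.1, 90.4]
tcp_rot: [3.142, -0.0, 1.796]
ft_force: [1.0, -0.5, -0.1]
opening: 1.002
grip_force: 0.0
```

Request:
jog_arm(
  motion=[
    [[0, 0, 0.5], 0],
    [[0, 0, 0.5], 0],
  ],
)

```text
t: 14.55
eef_pos: [567.6, -114.1, 89.9]
tcp_rot: [3.142, -0.0, 1.796]
ft_force: [0.4, 0.5, -0.8]
opening: 1.002
grip_force: 0.0
```

Request:
jog_arm(
  motion=[
    [[0, 0, 0.5], 0],
    [[0, 0, 0.5], 0],
  ],
)

```text
t: 14.75
eef_pos: [567.6, -114.1, 89.4]
tcp_rot: [-3.142, -0.0, 1.796]
ft_force: [0.1, -0.5, 0.0]
opening: 1.004
grip_force: 0.0
```

Request:
jog_arm(
  motion=[
    [[0, 0, 0.5], 0],
    [[0, 0, 0.5], 0],
  ],
)

```text
t: 14.95
eef_pos: [567.6, -114.1, 88.9]
tcp_rot: [3.142, -0.0, 1.796]
ft_force: [-0.6, -0.8, -1.1]
opening: 0.997
grip_force: 0.0
```

Request:
jog_arm(
  motion=[
    [[0, 0, 0.5], 0],
    [[0, 0, 0.5], 0],
  ],
)

```text
t: 15.15
eef_pos: [567.7, -114.2, 88.6]
tcp_rot: [3.141, 0.0, 1.796]
ft_force: [-1.0, 0.9, 1.3]
opening: 0.998
grip_force: 1.3
```

```bash
python3 - <<'E'
from h import *
np.set_printoptions(precision=1,suppress=True)
p=read_camera("side"); im=p["img"]
print(state()["eef_pos"],state()["moment"],state()["ft_force"])
for v in range(198,216): print(v," ".join("%3d"%x for x in im[v,342:356].max(1)),"|"," ".join("%3d"%x for x in im[v,374:386].max(1)))
# silhouette of model tube in side/top vs seen boxes
def cyl(c,yaw):
    a=np.array([np.cos(yaw),np.sin(yaw),0]);b=np.array([-a[1],a[0],0]);th=np.linspace(0,6.28,60)
    return [np.array(c)+s*75*a+44.5*(np.cos(t)*b+np.sin(t)*np.array([0,0,1])) for s in(-1,1) for t in th]
q=read_camera("top")
from scipy.optimize import least_squares
bs=np.array([328.6,198.1,391.3,240.0]); bt=np.array([334.6,153.8,376.1,211.5])
def f(x):
    r=[]
    for c,b in((p,bs),(q,bt)):
        U=np.array([proj(c,X) for X in cyl([x[0],x[1],54.5],x[2])]); r+=list(np.r_[U.min(0),U.max(0)]-b)
    return np.array(r)
s=least_squares(f,[565,-99,.22]); print(s.x,s.fun,toF([s.x[0],s.x[1],54.5]))
E
```

```text
[ 567.7 -114.2   88.6] [-0.   0.1  0. ] [-0.6 -1.   2.4]
198 135 137 126  66   2  18  20  12  10  85 139 146 141 141 | 173 199 173  37  24  30  31  17  58  82  67 106
199 133 137 124  61  17  13  22  14   9  90 146 149 144 123 | 184 176 147   6  27  28  27   8 101 124  65 104
200 146 150 135  63   4  16  21  14   4  60 103 106 103  91 | 142 119  69  11  25  26  34   5 113 154 125 112
201 155 159 143  73  11  14  16  16  18  71 108 105 103 102 | 115 132  96   7  25  27  21  11 134 172 165 118
202 113 108 102  70  15  15  20  22   0  95 148 151 150 159 | 169 174 148  40  15  33  15  58 138 155 163 147
203  87 102  94  72   9  20  24  21   0 122 180 180 184 191 | 160 161 152 107  46  17   7 101 153 158 145 143
204 118 137 144 124   8  21  22  18   4 154 211 202 196 181 | 150 156 156 152 120  57   0 109 151 146 148 143
205 148 158 177 167   0  16  15  24  16 133 185 169 157 133 | 151 153 154 163 159 115  87 118 144 136 142 142
206 179 195 207 188  23  19  25  14  31  84 111 108 104 116 | 157 162 160 160 157 146 146 144 144 140 144 160
207 195 190 180 162  29  21  14  16  14  94 147 160 1
[... 324 characters left out ...]
 153 150 149 | 144 142 141 141 141 139 138 137 138 138 139 139
211 177 175 173 176 169 126  56   0  48 124 155 148 144 142 | 140 139 138 141 139 138 138 138 136 139 136 138
212 177 171 169 169 174 167 123  22  53 125 147 143 139 141 | 137 138 138 138 140 138 138 139 137 140 140 138
213 164 168 167 163 164 169 156  91 100 140 139 137 140 147 | 137 140 136 137 136 137 140 138 138 136 138 138
214 158 167 162 161 158 158 157 137 138 156 140 143 149 146 | 137 139 140 137 138 137 138 139 136 136 138 137
215 160 160 158 155 153 152 150 143 144 148 150 148 146 146 | 138 136 136 138 138 138 138 138 137 139 141 134
[ 561.6 -103.4    0.2] [ 1.3 -0.7 -2.1 -1.4  0.7 -0.9  0.9  0.4] [ -39.7 -130.5   54.5]
```

Contact at TCP z≈88.6 (~2 N). First gentle rolling stroke.

Request:
jog_arm(
  motion=[
    [[2, 0, 0.1], 0],
    [[6, 0, 0.1], 0.005],
    [[12, 0, 0.1], 0.01],
    [[18, 0, 0.1], 0.015],
    [[24, 0, 0.1], 0.02],
  ],
)

```text
t: 15.75
eef_pos: [562.3, -90.6, 89.0]
tcp_rot: [3.141, 0.001, 1.776]
ft_force: [-1.5, -0.5, 10.0]
opening: 1.002
grip_force: 4.9
```

Request:
jog_arm(
  motion=[
    [[6, 0, -0.3], 0.005],
    [[12, 0, -0.4], 0.01],
    [[18, 0, -0.4], 0.015],
    [[24, 0, -0.3], 0.02],
    [[28, 0, -0.3], 0.02],
  ],
)

```text
t: 16.25
eef_pos: [556.4, -62.9, 89.0]
tcp_rot: [3.141, 0.0, 1.756]
ft_force: [-1.6, 0.3, 6.0]
opening: 1.0
grip_force: 3.4
```

```bash
cat >> h.py <<'E'
from scipy.optimize import least_squares
def cyl(c,yaw):
    a=np.array([np.cos(yaw),np.sin(yaw),0]);b=np.array([-a[1],a[0],0]);th=np.linspace(0,6.28,60)
    return [np.array(c)+s*75*a+44.5*(np.cos(t)*b+np.sin(t)*np.array([0,0,1])) for s in(-1,1) for t in th]
def tube(z=54.5,x0=(565,-80,.2)):
    p=read_camera("side"); g=proj(p,[x0[0],x0[1],z]); best=None
    for d in cut_out("tube",p):
        b=np.array(d["box"]); c=(b[:2]+b[2:])/2
        if np.linalg.norm(c-g)<20: best=b;reg=d["region"];break
    if best is None: return None
    v,u=np.nonzero(reg); hull=cv2.convexHull(np.c_[u,v].astype(np.float32))[:,0]
    def f(x):
        U=np.array([proj(p,X) for X in cyl([x[0],x[1],z],x[2])],np.float32); h=cv2.convexHull(U)
        return [cv2.pointPolygonTest(h,(float(a),float(b)),True) for a,b in hull]
    s=least_squares(f,x0,loss="soft_l1",x_scale=[1,1,.02],diff_step=1e-3)
    return s.x,toF([s.x[0],s.x[1],z]),s.x[2]-FY,best,np.abs(s.fun).mean()
def rep():
    s=state(); print("t",s["t"],"tcpF",toF(s["eef_pos"]),"f",s["ft_force"],"yaw-fix",s["tcp_rot"][2]-np.pi/2-FY)
E
python3 - <<'E'
from h import *
np.set_printoptions(precision=3,suppress=True)
print(tube()); rep()
E
```

```text
(array([559.333, -73.473,   0.253]), array([ -36.699, -100.63 ,   54.5  ]), np.float64(0.07858271786286955), array([322.6, 194.9, 386.4, 231.6]), np.float64(0.2944990488767884))
t 16.35 tcpF [-37.686 -89.607  89.066] f [-1.394 -1.196  6.51 ] yaw-fix 0.011313410365767523
```

Request:
jog_arm(
  motion=[
    [[4, 0, 0], 0],
    [[9, 0, 0.1], 0],
    [[14, 0, 0.4], 0],
    [[18, 0, 0.8], 0],
    [[20, 0, 1.0], 0],
  ],
)

```text
t: 16.85
eef_pos: [552.5, -43.2, 88.1]
tcp_rot: [-3.141, -0.0, 1.756]
ft_force: [-5.7, 0.0, 9.3]
opening: 0.997
grip_force: 4.7
```

Request:
jog_arm(
  motion=[
    [[0.5, 0, 0], 0],
    [[0.5, 0, -1], 0],
    [[0.5, 0, -5], 0],
    [[-12, 0, -12], 0],
    [[-30, 0, -12], 0],
  ],
)

```text
t: 17.35
eef_pos: [559.1, -73.8, 100.6]
tcp_rot: [3.14, 0.001, 1.757]
ft_force: [-0.7, 0.2, 0.6]
opening: 0.997
grip_force: 0.0
```

```bash
python3 - <<'E'
from h import *
np.set_printoptions(precision=3,suppress=True)
print(tube()); print(tube(x0=(565,-80,.17)));rep()
q=read_camera("top"); cv2.imwrite("pics/top6.png",q["img"][120:235,225:395])
p=read_camera("side"); cv2.imwrite("pics/side6.png",p["img"])
for d in cut_out("tube",q): print(d["p"],d["box"])
E
```

```text
(array([556.184, -65.443,   0.209]), array([-38.405, -92.175,  54.5  ]), np.float64(0.033993177859091006), array([322.9, 193.4, 384.2, 232.5]), np.float64(0.4000505376714517))
(array([558.737, -63.845,   0.232]), array([-35.613, -91.044,  54.5  ]), np.float64(0.05773126897940892), array([326.2, 193.5, 384. , 229. ]), np.float64(0.265152083198789))
t 17.55 tcpF [ -37.745 -101.166   99.428] f [-0.475  0.161 -0.428] yaw-fix 0.008805929110124816
0.92 [400.9, 117.5, 462.7, 170.0]
0.57 [399.4, 227.7, 459.2, 287.5]
```

Request:
jog_arm(
  motion=[
    [[-5, 0, 4], -0.03],
    [[-5, 0, 8], -0.03],
    [[-5, 0, 10], -0.03],
    [[-5, 0, 10.5], -0.03],
    [[-5, 0, 10.8], -0.03],
  ],
)

```text
t: 18.2
eef_pos: [559.3, -77.8, 88.8]
tcp_rot: [-3.141, -0.0, 1.786]
ft_force: [-1.7, 0.3, 0.6]
opening: 1.001
grip_force: 0.3
```

Request:
jog_arm(
  motion=[
    [[1, 0, 0.1], 0],
    [[2, 0, 0.1], 0],
  ],
)

```text
t: 18.4
eef_pos: [558.9, -76.0, 88.9]
tcp_rot: [3.141, 0.0, 1.786]
ft_force: [-1.0, -0.3, 1.4]
opening: 0.999
grip_force: 0.6
```

Request:
jog_arm(
  motion=[
    [[4, 0, 0.2], 0.005],
    [[9, 0, 0.2], 0.015],
    [[15, 0, 0.1], 0.025],
    [[21, 0, 0], 0.035],
    [[27, 0, 0], 0.045],
  ],
)

```text
t: 18.9
eef_pos: [553.1, -49.3, 89.1]
tcp_rot: [3.141, 0.0, 1.74]
ft_force: [-1.4, -0.6, 6.9]
opening: 1.001
grip_force: 3.0
```

Request:
jog_arm(
  motion=[
    [[6, 0, 0], 0.008],
    [[12, 0, 0], 0.015],
    [[18, 0, 0.2], 0.022],
    [[23, 0, 0.4], 0.028],
    [[26, 0, 0.4], 0.03],
  ],
)

```text
t: 19.4
eef_pos: [548.7, -23.5, 89.0]
tcp_rot: [3.141, 0.0, 1.711]
ft_force: [-3.7, -1.2, 9.0]
opening: 1.003
grip_force: 4.5
```

```bash
python3 - <<'E'
from h import *
np.set_printoptions(precision=3,suppress=True)
print(tube(x0=(559,-45,.2))); rep()
E
```

```text
(array([551.13 , -36.666,   0.167]), array([-38.386, -62.957,  54.5  ]), np.float64(-0.007955281191359714), array([320.7, 189.2, 377.3, 228. ]), np.float64(0.4119409667075357))
t 19.5 tcpF [-38.52 -49.53  88.95] f [-4.986 -0.451  8.444] yaw-fix -0.03411664161885605
```

Request:
jog_arm(
  motion=[
    [[0, 0, -1], 0],
    [[0, 0, -5], 0],
    [[-10, 0, -10], -0.015],
    [[-22, 0, -10], -0.034],
    [[-28, 0, -8], -0.034],
  ],
)

```text
t: 20.0
eef_pos: [553.0, -52.4, 96.6]
tcp_rot: [3.141, 0.0, 1.745]
ft_force: [0.3, -0.3, -0.8]
opening: 0.999
grip_force: 0.0
```

Request:
jog_arm(
  motion=[
    [[0, 0, 4], 0],
    [[0, 0, 7], 0],
    [[0, 0, 8], 0],
    [[0, 0, 8.2], 0],
    [[0, 0, 8.2], 0],
  ],
)

```text
t: 20.5
eef_pos: [552.5, -51.5, 88.3]
tcp_rot: [-3.141, -0.0, 1.745]
ft_force: [-1.6, -0.9, 5.7]
opening: 0.998
grip_force: 2.7
```

```bash
python3 - <<'E'
from h import *
np.set_printoptions(precision=3,suppress=True)
print(tube(x0=(551,-37,.17))); rep()
E
```

```text
(array([551.147, -35.222,   0.19 ]), array([-38.118, -61.537,  54.5  ]), np.float64(0.015929736769461328), array([319.6, 188.6, 376.4, 226.8]), np.float64(0.19760462222531275))
t 20.6 tcpF [-39.644 -77.744  88.283] f [-0.565 -1.463  5.077] yaw-fix -0.00026865787628402304
```

Request:
jog_arm(
  motion=[
    [[3, 0, -0.1], 0],
    [[8, 0, -0.3], 0],
    [[14, 0, -0.5], 0],
    [[20, 0, -0.6], 0],
    [[26, 0, -0.6], 0],
  ],
)

```text
t: 21.1
eef_pos: [547.4, -25.6, 89.0]
tcp_rot: [-3.14, -0.0, 1.745]
ft_force: [-4.6, -1.9, 9.4]
opening: 1.003
grip_force: 4.7
```

Request:
jog_arm(
  motion=[
    [[4, 0, 0], 0],
    [[8, 0, 0], 0],
    [[11, 0, 0], 0],
    [[14, 0, 0.1], 0],
    [[16, 0, 0.1], 0],
  ],
)

```text
t: 21.6
eef_pos: [544.6, -10.6, 89.6]
tcp_rot: [-3.141, 0.001, 1.745]
ft_force: [-10.5, -9.5, 21.0]
opening: 1.001
grip_force: 10.3
```

```bash
python3 - <<'E'
from h import *
np.set_printoptions(precision=3,suppress=True)
print(tube(x0=(548,-17,.17))); rep()
E
```

```text
(array([547.651, -14.837,   0.197]), array([-38.021, -40.855,  54.5  ]), np.float64(0.022452394562219702), array([317.2, 185. , 373.9, 223.7]), np.float64(0.23118067426745928))
t 21.7 tcpF [-40.285 -36.104  89.594] f [-9.625 -6.956 16.67 ] yaw-fix -0.00010093726939827685
```

Request:
jog_arm(
  motion=[
    [[0, 0, -1], 0],
    [[0, 0, -2.5], 0],
    [[-6, 0, -8], 0],
    [[-16, 0, -10], 0],
    [[-22, 0, -8], 0],
  ],
)

```text
t: 22.2
eef_pos: [549.8, -33.1, 97.1]
tcp_rot: [3.14, 0.0, 1.745]
ft_force: [0.0, -0.9, -0.7]
opening: 0.999
grip_force: 0.0
```

```bash
python3 - <<'E'
from h import *
np.set_printoptions(precision=3,suppress=True)
print(tube(x0=(548,-17,.17))); rep()
E
```

```text
(array([551.831, -39.335,   0.178]), array([-38.158, -65.707,  54.5  ]), np.float64(0.003196411012823558), array([322.1, 189. , 379.7, 225.6]), np.float64(0.22682934283481804))
t 22.3 tcpF [-39.601 -59.163  96.298] f [-0.459  0.897 -0.228] yaw-fix -0.0017112934220066822
```

Request:
jog_arm(
  motion=[
    [[-10, 0, 0], 0],
    [[-20, 0, 0], 0],
    [[-27, 0, 3], 0],
    [[-27, 0, 6], 0],
    [[-27, 0, 6], 0],
  ],
)

```text
t: 22.8
eef_pos: [553.6, -58.8, 90.0]
tcp_rot: [-3.141, -0.001, 1.744]
ft_force: [0.3, -0.5, -0.8]
opening: 0.999
grip_force: 0.0
```

```bash
python3 - <<'E'
from h import *
np.set_printoptions(precision=3,suppress=True)
print(tube(x0=(551,-40,.17)));print(tube(x0=(551,-40,.17))); rep()
for f0,z0 in((-42,0),):
  for phi in np.radians(np.linspace(-29.06,25,12)):
    s=47.5*(np.sin(phi)+np.sin(.5072)+phi+.5072); a=-20+47.5*np.sin(phi); zc=13+47.5*np.cos(phi); o=f0+s-a
    print(f"finger {f0+s:.1f} s {s:.1f} axis {a:.1f} off {o:.1f} rise {zc-54.5+np.sqrt(44.5**2-max(abs(o)-10,0)**2)-44.5:.2f}")
E
```

```text
(array([555.224, -54.487,   0.199]), array([-37.448, -81.218,  54.5  ]), np.float64(0.02426810397755161), array([323.7, 191.5, 380.3, 228.4]), np.float64(0.15156388790474107))
(array([555.86 , -53.286,   0.22 ]), array([-36.613, -80.146,  54.5  ]), np.float64(0.04522053652452154), array([324.5, 192.1, 379.7, 229.9]), np.float64(0.5821010912340322))
t 23.0 tcpF [-39.514 -84.848  90.645] f [-0.451 -1.042 -0.317] yaw-fix -0.00020088728197584227
finger -42.0 s 0.0 axis -43.1 off 1.1 rise 0.02
finger -34.3 s 7.7 axis -39.4 off 5.1 rise 1.84
finger -26.4 s 15.6 axis -35.6 off 9.2 rise 3.35
finger -18.5 s 23.5 axis -31.7 off 13.3 rise 4.40
finger -10.4 s 31.6 axis -27.8 off 17.4 rise 4.75
finger -2.3 s 39.7 axis -23.7 off 21.4 rise 4.36
finger 5.9 s 47.9 axis -19.6 off 25.5 rise 3.21
finger 14.0 s 56.0 axis -15.6 off 29.6 rise 1.25
finger 22.1 s 64.1 axis -11.5 off 33.7 rise -1.57
finger 30.2 s 72.2 axis -7.6 off 37.7 rise -5.36
finger 38.1 s 80.1 axis -3.7 off 41.8 rise -10.28
finger 46.0 s 88.0 axis 0.1 off 45.9 rise -16.64
```

Request:
jog_arm(
  motion=[
    [[-6, 0, 0], 0],
    [[-11, 0, 1], 0],
    [[-12, 0, 2], 0],
    [[-12, 0, 2.5], 0],
    [[-12, 0, 2.5], 0],
  ],
)

```text
t: 23.5
eef_pos: [556.0, -70.6, 88.2]
tcp_rot: [3.141, 0.0, 1.745]
ft_force: [0.4, 0.9, 2.8]
opening: 0.996
grip_force: 1.4
```

Request:
jog_arm(
  motion=[
    [[2, 0, 0], 0],
    [[5, 0, -0.2], 0.005],
    [[10, 0, -0.3], 0.01],
    [[16, 0, -0.4], 0.015],
    [[22, 0, -0.5], 0.02],
  ],
)

```text
t: 24.0
eef_pos: [551.7, -48.4, 89.0]
tcp_rot: [-3.141, 0.0, 1.725]
ft_force: [-2.9, -0.4, 8.2]
opening: 1.002
grip_force: 3.8
```

```bash
python3 - <<'E'
from h import *
np.set_printoptions(precision=3,suppress=True)
print(tube(x0=(553,-45,.19))); rep()
E
```

```text
(array([552.133, -41.796,   0.186]), array([-38.288, -68.184,  54.5  ]), np.float64(0.011832583610635411), array([319.4, 190.1, 380.5, 226.3]), np.float64(0.11749989747979564))
t 24.1 tcpF [-39.82  -74.201  89.041] f [-3.368 -0.007  7.05 ] yaw-fix -0.01970621050621066
```

Request:
jog_arm(
  motion=[
    [[6, -0.1, -0.2], 0],
    [[13, -0.2, -0.2], 0],
    [[20, -0.4, -0.2], 0],
    [[26, -0.5, -0.2], 0],
    [[30, -0.6, -0.2], 0],
  ],
)

```text
t: 24.6
eef_pos: [546.0, -18.6, 89.1]
tcp_rot: [-3.14, -0.0, 1.725]
ft_force: [-3.8, -1.6, 7.9]
opening: 0.998
grip_force: 3.9
```

Request:
jog_arm(
  motion=[
    [[1, 0, 0], 0],
    [[1, 0, 0], 0],
    [[1, 0, 0], 0],
  ],
)

```text
t: 24.9
eef_pos: [545.9, -17.9, 89.1]
tcp_rot: [-3.14, -0.0, 1.725]
ft_force: [-4.8, -0.4, 8.0]
opening: 1.0
grip_force: 4.0
```

```bash
python3 - <<'E'
from h import *
np.set_printoptions(precision=3,suppress=True)
print(tube(x0=(550,-26,.18))); rep()
E
```

```text
(array([550.067, -27.649,   0.215]), array([-37.866, -53.893,  54.5  ]), np.float64(0.04058625243924599), array([318.9, 185.7, 378.3, 223.9]), np.float64(0.40854240023630845))
t 25.0 tcpF [-40.273 -43.614  89.064] f [-5.262 -0.441  8.286] yaw-fix -0.02028997907491778
```

Request:
jog_arm(
  motion=[
    [[0, 0, -1], 0],
    [[0, 0, -4], 0],
    [[-12, 0, -8], -0.01],
    [[-24, 0, -8], -0.02],
    [[-30, 0, -4], -0.02],
  ],
)

```text
t: 25.5
eef_pos: [551.9, -48.5, 93.2]
tcp_rot: [3.14, 0.0, 1.745]
ft_force: [0.4, 0.6, 0.6]
opening: 1.001
grip_force: 0.0
```

Request:
jog_arm(
  motion=[
    [[0, 0, 2], 0],
    [[0, 0, 3.6], 0],
    [[0, 0, 4.4], 0],
    [[0, 0, 4.6], 0],
  ],
)

```text
t: 25.9
eef_pos: [551.3, -47.6, 88.1]
tcp_rot: [-3.141, -0.0, 1.745]
ft_force: [-0.0, 1.0, 0.3]
opening: 1.0
grip_force: 0.0
```

```bash
python3 - <<'E'
from h import *
np.set_printoptions(precision=3,suppress=True)
print(tube(x0=(550,-27,.18))); rep()
E
```

```text
(array([550.102, -26.734,   0.206]), array([-37.673, -52.998,  54.5  ]), np.float64(0.03194227785387796), array([319.4, 187.4, 375.3, 222.5]), np.float64(0.7808129187273138))
t 26.0 tcpF [-40.073 -73.853  88.214] f [0.498 0.091 0.297] yaw-fix -0.00024646818491388944
```

Request:
jog_arm(
  motion=[
    [[0, 0, 0.4], 0],
    [[2, 0, 0.6], 0],
    [[5, -0.1, 0.5], 0],
    [[9, -0.2, 0.3], 0],
    [[13, -0.3, 0], 0],
  ],
)

```text
t: 26.5
eef_pos: [548.9, -34.9, 88.6]
tcp_rot: [3.141, 0.0, 1.745]
ft_force: [-0.1, -0.2, 5.1]
opening: 0.999
grip_force: 2.5
```

Request:
jog_arm(
  motion=[
    [[3, 0, -0.2], 0],
    [[6, -0.1, -0.3], 0],
    [[8, -0.1, -0.5], 0],
  ],
)

```text
t: 26.8
eef_pos: [547.3, -26.9, 89.0]
tcp_rot: [3.141, 0.0, 1.745]
ft_force: [-1.5, -2.5, 5.2]
opening: 0.998
grip_force: 2.7
```

Request:
jog_arm(
  motion=[
    [[2, 0, -0.4], 0],
    [[4, -0.1, -0.8], 0],
  ],
)

```text
t: 27.0
eef_pos: [546.5, -23.4, 89.8]
tcp_rot: [3.141, 0.0, 1.745]
ft_force: [-2.7, -3.2, 5.3]
opening: 1.001
grip_force: 3.1
```

Request:
jog_arm(
  motion=[
    [[2, 0, -0.35], 0],
    [[4, -0.1, -0.75], 0],
    [[6, -0.1, -1.15], 0],
  ],
)

```text
t: 27.3
eef_pos: [545.5, -17.6, 91.1]
tcp_rot: [3.141, 0.0, 1.745]
ft_force: [-2.8, -2.1, 7.8]
opening: 0.996
grip_force: 3.9
```

Request:
jog_arm(
  motion=[
    [[2, 0, -0.35], 0],
    [[4, -0.1, -0.7], 0],
    [[6, -0.1, -1.0], 0],
  ],
)

```text
t: 27.6
eef_pos: [544.3, -11.6, 92.2]
tcp_rot: [3.141, 0.0, 1.745]
ft_force: [-3.9, -3.0, 9.0]
opening: 1.002
grip_force: 4.7
```

Request:
jog_arm(
  motion=[
    [[2, 0, -0.3], 0],
    [[4, -0.1, -0.6], 0],
    [[6, -0.1, -0.9], 0],
  ],
)

```text
t: 27.9
eef_pos: [543.2, -5.7, 93.2]
tcp_rot: [3.141, 0.0, 1.745]
ft_force: [-3.2, -3.0, 8.8]
opening: 0.999
grip_force: 4.6
```

```bash
python3 - <<'E'
from h import *
np.set_printoptions(precision=3,suppress=True)
print(tube(z=58.5,x0=(547,-5,.18))); rep()
E
```

```text
(array([545.171,  -6.086,   0.216]), array([-38.944, -31.807,  58.5  ]), np.float64(0.04107446940239198), array([313.6, 182.2, 371.6, 218.9]), np.float64(0.1916701158734756))
t 28.0 tcpF [-40.802 -30.925  93.175] f [-2.653 -2.571  8.713] yaw-fix -0.0004762304413452323
```

Request:
jog_arm(
  motion=[
    [[3, 0, -0.4], 0],
    [[6, -0.1, -0.7], 0],
    [[9, -0.1, -1.0], 0],
  ],
)

```text
t: 28.3
eef_pos: [541.5, 3.2, 94.2]
tcp_rot: [3.141, 0.0, 1.745]
ft_force: [-3.1, -2.4, 10.3]
opening: 1.003
grip_force: 4.9
```

Request:
jog_arm(
  motion=[
    [[3, 0, -0.2], 0],
    [[6, -0.1, -0.4], 0],
    [[8, -0.1, -0.5], 0],
  ],
)

```text
t: 28.6
eef_pos: [540.0, 11.2, 94.7]
tcp_rot: [3.141, 0.0, 1.745]
ft_force: [-2.2, -1.4, 10.9]
opening: 1.003
grip_force: 5.3
```

Request:
jog_arm(
  motion=[
    [[3, 0, -0.4], 0],
    [[6, -0.1, -0.5], 0],
    [[9, -0.1, -0.5], 0],
  ],
)

```text
t: 28.9
eef_pos: [538.4, 20.2, 94.9]
tcp_rot: [3.141, -0.0, 1.745]
ft_force: [-1.7, -0.3, 6.6]
opening: 1.001
grip_force: 3.2
```

Request:
jog_arm(
  motion=[
    [[3, 0, 0.1], 0],
    [[6, -0.1, 0.3], 0],
  ],
)

```text
t: 29.1
eef_pos: [537.3, 26.1, 94.6]
tcp_rot: [3.141, -0.0, 1.745]
ft_force: [-0.3, 0.0, 5.6]
opening: 1.001
grip_force: 2.9
```

Request:
jog_arm(
  motion=[
    [[3, 0, 0.4], 0],
    [[6, -0.1, 1.0], 0],
  ],
)

```text
t: 29.3
eef_pos: [536.2, 32.1, 93.8]
tcp_rot: [3.141, -0.0, 1.745]
ft_force: [-1.8, 2.5, 9.9]
opening: 0.996
grip_force: 4.7
```

Request:
jog_arm(
  motion=[
    [[3, 0, 0.7], 0],
    [[6, -0.1, 1.5], 0],
  ],
)

```text
t: 29.5
eef_pos: [535.2, 38.1, 92.5]
tcp_rot: [3.14, -0.0, 1.745]
ft_force: [-3.0, 3.5, 11.7]
opening: 0.999
grip_force: 6.1
```

```bash
python3 - <<'E'
from h import *
np.set_printoptions(precision=3,suppress=True)
print(tube(z=59.5,x0=(543,12,.18))); rep()
E
```

```text
(array([542.1  ,  16.655,   0.22 ]), array([-38.019,  -8.878,  59.5  ]), np.float64(0.045017712466697474), array([313.2, 178.9, 370.9, 215.4]), np.float64(0.6299794096809077))
t 29.6 tcpF [-41.166  13.702  92.447] f [-1.5    3.028 10.541] yaw-fix -0.000331293507920688
```

Request:
jog_arm(
  motion=[
    [[2, 0, 0.3], 0],
    [[5, -0.1, 1.0], 0],
    [[8, -0.1, 1.9], 0],
  ],
)

```text
t: 29.9
eef_pos: [533.7, 46.0, 90.4]
tcp_rot: [3.14, -0.0, 1.745]
ft_force: [-1.3, 3.4, 8.0]
opening: 0.999
grip_force: 4.5
```

Request:
jog_arm(
  motion=[
    [[3, 0, 1.0], 0],
    [[6, -0.1, 2.1], 0],
  ],
)

```text
t: 30.1
eef_pos: [532.6, 52.0, 88.3]
tcp_rot: [3.14, -0.0, 1.745]
ft_force: [-0.8, 3.7, 7.5]
opening: 0.998
grip_force: 4.2
```

```bash
python3 - <<'E'
from h import *
np.set_printoptions(precision=3,suppress=True)
print(tube(z=56.5,x0=(543,22,.18))); rep()
E
```

```text
(array([539.891,  24.772,   0.198]), array([-38.785,  -0.501,  56.5  ]), np.float64(0.023557740274037592), array([313.7, 176.5, 369.4, 215.6]), np.float64(0.4436496435421003))
t 30.2 tcpF [-41.27   27.817  88.189] f [-0.246  4.414  8.532] yaw-fix -0.0002423310436594217
```

Request:
jog_arm(
  motion=[
    [[2, 0, 0.8], 0],
    [[4, -0.1, 1.7], 0],
    [[6, -0.1, 2.6], 0],
  ],
)

```text
t: 30.5
eef_pos: [531.4, 57.9, 85.7]
tcp_rot: [3.14, -0.0, 1.745]
ft_force: [-3.0, 1.3, 11.2]
opening: 1.001
grip_force: 5.4
```

Request:
jog_arm(
  motion=[
    [[0.5, 0, -0.5], 0],
    [[0.5, 0, -1.5], 0],
    [[0.5, 0, -6], 0],
    [[0.5, 0, -15], 0],
    [[0.5, 0, -30], 0],
  ],
)

```text
t: 31.0
eef_pos: [530.7, 57.6, 115.3]
tcp_rot: [-3.14, -0.0, 1.745]
ft_force: [0.0, 0.7, 0.0]
opening: 1.001
grip_force: 0.0
```

```bash
python3 - <<'E'
from h import *
np.set_printoptions(precision=3,suppress=True)
print(tube(z=56,x0=(543,22,.18)));print(tube(z=56,x0=(543,22,.18))); rep()
E
```

```text
(array([539.247,  28.21 ,   0.191]), array([-38.822,   2.996,  56.   ]), np.float64(0.01682429219069645), array([311.1, 177.3, 368.5, 215.1]), np.float64(0.17170772462692127))
(array([538.933,  27.413,   0.261]), array([-39.27 ,   2.267,  56.   ]), np.float64(0.0869200345206472), array([310.6, 176.6, 368.3, 214.2]), np.float64(0.8767994110627716))
t 31.2 tcpF [-41.695  33.334 115.389] f [ 0.603 -0.359 -0.267] yaw-fix -0.0005994347615789486
```

Request:
jog_arm(
  motion=[
    [[-7, -22, -10], 0],
    [[-14, -48, -20], 0],
    [[-21, -75, -20], 0],
    [[-28, -100, -20], 0],
    [[-33, -108, -20], 0],
  ],
)

```text
t: 31.7
eef_pos: [428.3, 6.0, 134.9]
tcp_rot: [-3.14, -0.001, 1.744]
ft_force: [0.2, 1.4, -0.3]
opening: 0.999
grip_force: 0.0
```

Request:
jog_arm(
  motion=[
    [[0, 0, 0], 0],
    [[0, 0, 0], 0],
    [[0, 0, 0], 0],
    [[0, 0, 0], 0],
    [[0, 0, 0], 0],
  ],
  grip=1,
)

```text
t: 32.2
eef_pos: [430.8, 6.6, 135.0]
tcp_rot: [-3.141, -0.0, 1.745]
ft_force: [0.2, 1.1, 0.3]
opening: 0.637
grip_force: 0.0
```

```bash
python3 - <<'E'
from h import *
np.set_printoptions(precision=3,suppress=True)
print(tube(z=56,x0=(543,25,.18)));rep(); s=state(); print(s["eef_pos"],s["opening"])
p=read_camera("side"); im=p["img"][130:240,260:400]
cv2.imwrite("pics/side7.png",cv2.resize(im,None,fx=5.5,fy=5.4,interpolation=cv2.INTER_CUBIC))
T=s["eef_pos"]; print([(z,(proj(p,T+[0,0,z])-[260,130])*[5.5,5.4]) for z in(35,10,0,-25)])
E
```

```text
(array([538.105,  24.174,   0.182]), array([-40.648,  -0.78 ,  56.   ]), np.float64(0.0073973428573287925), array([310.3, 179.1, 369.8, 213.9]), np.float64(0.6890852482149583))
t 32.3 tcpF [-149.588    0.562  135.081] f [ 0.093  0.221 -0.383] yaw-fix -0.00022432924275214705
[430.587   6.578 135.081] 0.5543425715553887
[(35, array([266.803, 212.941])), (10, array([266.672, 252.504])), (0, array([266.621, 268.131])), (-25, array([266.498, 306.714]))]
```

View pics/side7.png

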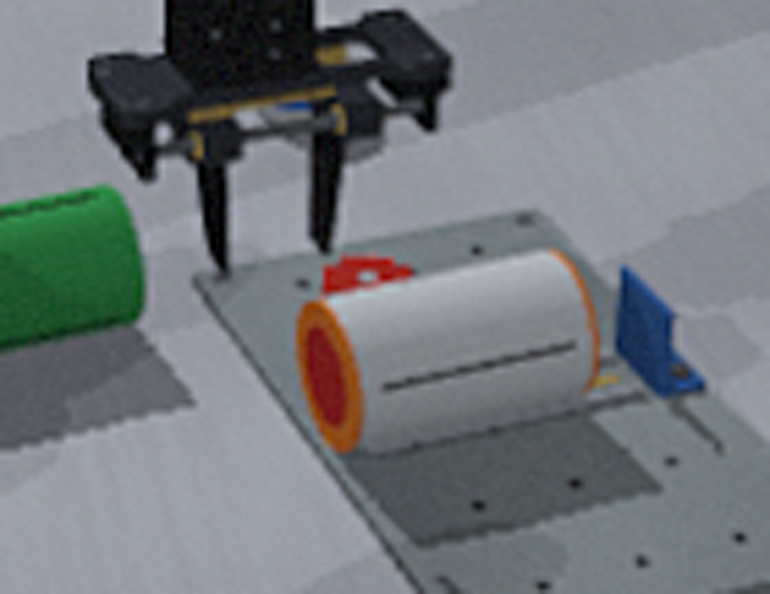

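Request:
jog_arm(
  motion=[
    [[0, 0, 20], 0],
    [[0, 0, 45], 0],
    [[0, 0, 70], 0],
    [[0, 0, 88], 0],
    [[0, 0, 95], 0],
  ],
)

```text
t: 32.85
eef_pos: [430.0, 6.5, 38.9]
tcp_rot: [-3.14, -0.001, 1.745]
ft_force: [0.2, -0.6, -0.0]
opening: 0.09
grip_force: 0.0
```

Request:
jog_arm(
  motion=[
    [[0, 3, 0], 0],
    [[0, 7, 0], 0],
    [[0, 10, 0], 0],
    [[0, 13, 0], 0],
    [[0, 15, 0], 0],
  ],
)

```text
t: 33.35
eef_pos: [445.8, 9.1, 40.7]
tcp_rot: [3.14, 0.0, 1.745]
ft_force: [0.5, 0.2, -0.4]
opening: 0.006
grip_force: 0.0
```

Request:
jog_arm(
  motion=[
    [[0, 1, 0], 0],
    [[0, 2, 0], 0],
    [[0, 3, 0], 0],
    [[0, 3, 0], 0],
  ],
)

```text
t: 33.75
eef_pos: [448.3, 9.6, 40.2]
tcp_rot: [3.141, -0.0, 1.745]
ft_force: [1.0, -0.6, -0.1]
opening: 0.004
grip_force: 0.0
```

Request:
jog_arm(
  motion=[
    [[0, 0.8, 0], 0],
    [[0, 1.6, 0], 0],
    [[0, 2.4, 0], 0],
    [[0, 2.4, 0], 0],
  ],
)

```text
t: 34.15
eef_pos: [450.7, 10.0, 40.2]
tcp_rot: [3.141, -0.0, 1.745]
ft_force: [-0.0, -0.2, -0.0]
opening: 0.003
grip_force: 0.0
```

Request:
jog_arm(
  motion=[
    [[0, 0.8, 0], 0],
    [[0, 1.6, 0], 0],
    [[0, 2.4, 0], 0],
    [[0, 2.4, 0], 0],
  ],
)

```text
t: 34.55
eef_pos: [453.0, 10.4, 40.2]
tcp_rot: [3.141, -0.0, 1.745]
ft_force: [-0.9, 0.4, -0.4]
opening: 0.008
grip_force: 0.0
```

Request:
jog_arm(
  motion=[
    [[0, 0.8, 0], 0],
    [[0, 1.6, 0], 0],
    [[0, 2.0, 0], 0],
    [[0, 2.0, 0], 0],
  ],
)

```text
t: 34.95
eef_pos: [454.5, 10.8, 40.2]
tcp_rot: [-3.141, -0.0, 1.745]
ft_force: [-3.9, -0.4, 2.8]
opening: 0.002
grip_force: 1.9
```

Request:
jog_arm(
  motion=[
    [[0, 1, 0], 0],
    [[0, 2.5, 0], 0],
    [[0, 4.5, 0], 0],
    [[0, 6.5, 0], 0],
    [[0, 8.5, 0], 0],
  ],
)

```text
t: 35.45
eef_pos: [462.4, 12.3, 40.2]
tcp_rot: [-3.14, -0.001, 1.745]
ft_force: [-6.6, -1.0, 5.9]
opening: 0.008
grip_force: 3.6
```

Request:
jog_arm(
  motion=[
    [[0, 2, 0], 0],
    [[0, 4, 0], 0],
    [[0, 6, 0], 0],
    [[0, 8, 0], 0],
    [[0, 10, 0], 0],
  ],
)

```text
t: 35.95
eef_pos: [472.2, 14.0, 40.2]
tcp_rot: [-3.14, -0.001, 1.745]
ft_force: [-6.5, -1.0, 5.9]
opening: 0.004
grip_force: 3.6
```

```bash
python3 - <<'E'
from h import *
np.set_printoptions(precision=3,suppress=True)
print(tube(z=56,x0=(550,28,.18)));rep()
E
```

```text
(array([559.189,  30.894,   0.236]), array([-18.717,   2.177,  56.   ]), np.float64(0.06154660971181289), array([322.2, 175.5, 374.3, 211.6]), np.float64(0.49831598436940217))
t 36.05 tcpF [-106.943    0.606   40.184] f [-4.758 -0.339  4.418] yaw-fix -0.0004037672413776672
```

Request:
jog_arm(
  motion=[
    [[0, 2, 0], 0],
    [[0, 4, 0], 0],
    [[0, 6, 0], 0],
    [[0, 8, 0], 0],
    [[0, 10, 0], 0],
  ],
)

```text
t: 36.55
eef_pos: [482.1, 15.7, 40.2]
tcp_rot: [-3.14, -0.001, 1.745]
ft_force: [-6.7, -0.4, 5.9]
opening: 0.004
grip_force: 3.6
```

Request:
jog_arm(
  motion=[
    [[0, 2, 0], 0],
    [[0, 4, 0], 0],
    [[0, 6, 0], 0],
    [[0, 8, 0], 0],
    [[0, 10, 0], 0],
  ],
)

```text
t: 37.05
eef_pos: [491.9, 17.5, 40.2]
tcp_rot: [-3.14, -0.001, 1.745]
ft_force: [-6.6, -0.7, 5.4]
opening: 0.003
grip_force: 3.6
```

Request:
jog_arm(
  motion=[
    [[0, 1, 0], 0],
    [[0, 2, 0], 0],
    [[0, 3, 0], 0],
    [[0, 4, 0], 0],
  ],
)

```text
t: 37.45
eef_pos: [495.9, 18.1, 40.2]
tcp_rot: [-3.14, -0.0, 1.745]
ft_force: [-6.5, -0.3, 5.5]
opening: 0.004
grip_force: 3.6
```

Request:
jog_arm(
  motion=[
    [[0, 0.6, 0], 0],
    [[0, 1.2, 0], 0],
    [[0, 1.8, 0], 0],
  ],
)

```text
t: 37.75
eef_pos: [497.6, 18.5, 40.2]
tcp_rot: [-3.14, -0.0, 1.745]
ft_force: [-6.6, -0.8, 5.4]
opening: 0.001
grip_force: 3.6
```

Request:
jog_arm(
  motion=[
    [[0, 0.3, 0], 0],
    [[0, 0.6, 0], 0],
    [[0, 0.9, 0], 0],
  ],
)

```text
t: 38.05
eef_pos: [498.5, 18.6, 40.2]
tcp_rot: [-3.14, -0.0, 1.745]
ft_force: [-7.1, -0.8, 6.1]
opening: 0.006
grip_force: 3.6
```

Request:
jog_arm(
  motion=[
    [[0, 0.3, 0], 0],
    [[0, 0.6, 0], 0],
    [[0, 0.9, 0], 0],
  ],
)

```text
t: 38.35
eef_pos: [499.4, 18.8, 40.2]
tcp_rot: [-3.14, -0.001, 1.745]
ft_force: [-5.7, -1.2, 5.8]
opening: 0.005
grip_force: 3.6
```

Request:
jog_arm(
  motion=[
    [[0, 0.3, 0], 0],
    [[0, 0.6, 0], 0],
    [[0, 0.9, 0], 0],
  ],
)

```text
t: 38.65
eef_pos: [500.3, 18.9, 40.2]
tcp_rot: [-3.14, -0.001, 1.745]
ft_force: [-6.9, -1.3, 5.7]
opening: 0.003
grip_force: 3.6
```

Request:
jog_arm(
  motion=[
    [[0, 0.3, 0], 0],
    [[0, 0.6, 0], 0],
    [[0, 0.9, 0], 0],
  ],
)

```text
t: 38.95
eef_pos: [501.1, 19.1, 40.2]
tcp_rot: [-3.14, -0.001, 1.745]
ft_force: [-6.5, -0.8, 5.1]
opening: 0.006
grip_force: 3.6
```

Request:
jog_arm(
  motion=[
    [[0, 0.3, 0], 0],
    [[0, 0.6, 0], 0],
    [[0, 0.9, 0], 0],
  ],
)

```text
t: 39.25
eef_pos: [502.0, 19.2, 40.2]
tcp_rot: [-3.14, -0.0, 1.745]
ft_force: [-6.3, -0.2, 6.2]
opening: 0.004
grip_force: 3.6
```

Request:
jog_arm(
  motion=[
    [[0, 0.3, 0], 0],
    [[0, 0.6, 0], 0],
    [[0, 0.9, 0], 0],
  ],
)

```text
t: 39.55
eef_pos: [502.9, 19.4, 40.2]
tcp_rot: [-3.14, -0.001, 1.745]
ft_force: [-5.6, -0.9, 5.6]
opening: 0.002
grip_force: 3.6
```

Request:
jog_arm(
  motion=[
    [[0, 0.3, 0], 0],
    [[0, 0.6, 0], 0],
    [[0, 0.9, 0], 0],
  ],
)

```text
t: 39.85
eef_pos: [503.7, 19.6, 40.2]
tcp_rot: [-3.14, -0.001, 1.745]
ft_force: [-7.5, -1.9, 6.5]
opening: 0.004
grip_force: 4.5
```

Request:
jog_arm(
  motion=[
    [[0, 0.2, 0], 0],
    [[0, 0.4, 0], 0],
    [[0, 0.4, 0], 0],
  ],
)

```text
t: 40.15
eef_pos: [503.7, 19.6, 40.2]
tcp_rot: [-3.139, -0.001, 1.745]
ft_force: [-9.3, -1.4, 8.0]
opening: 0.007
grip_force: 5.0
```

The tube stopped against the stop (force rises, no advance). Back off.

Request:
jog_arm(
  motion=[
    [[0, -0.5, 0], 0],
    [[0, -1.5, 0], 0],
    [[0, -5, 0], 0],
    [[0, -15, 0], 0],
    [[0, -30, 0], 0],
  ],
)

```text
t: 40.65
eef_pos: [475.2, 14.3, 40.1]
tcp_rot: [3.141, 0.0, 1.745]
ft_force: [-0.3, -0.6, 0.3]
opening: 0.008
grip_force: 0.0
```

Request:
jog_arm(
  motion=[
    [[0, -10, -20], 0],
    [[0, -10, -50], 0],
    [[0, -10, -80], 0],
    [[0, -10, -100], 0],
    [[0, -10, -100], 0],
  ],
)

```text
t: 41.15
eef_pos: [466.3, 12.4, 142.3]
tcp_rot: [3.137, 0.001, 1.745]
ft_force: [0.4, 0.8, -0.2]
opening: 0.004
grip_force: 0.0
```

```bash
python3 - <<'E'
from h import *
np.set_printoptions(precision=3,suppress=True)
for i in range(3): print(tube(z=56,x0=(587,33.5,.18)))
rep()
p=read_camera("side"); im=p["img"][130:240,260:420]
cv2.imwrite("pics/side8.png",cv2.resize(im,None,fx=5,fy=5,interpolation=cv2.INTER_CUBIC))
E
```

```text
(array([588.945,  35.265,   0.204]), array([11.346,  1.315, 56.   ]), np.float64(0.02956197595479504), array([326.7, 172.7, 382.8, 211.2]), np.float64(0.41177655229408855))
(array([588.076,  33.533,   0.213]), array([10.189, -0.24 , 56.   ]), np.float64(0.038208646970011556), array([325.2, 175.6, 382.7, 211.5]), np.float64(0.34957329739899934))
(array([589.809,  36.399,   0.215]), array([12.393,  2.281, 56.   ]), np.float64(0.04068869138762363), array([327. , 175.4, 383.4, 209.6]), np.float64(0.5435139566988023))
t 41.45 tcpF [-114.439    0.525  139.156] f [ 0.151  0.126 -0.524] yaw-fix -0.0005705913203312984
```

View pics/side8.png

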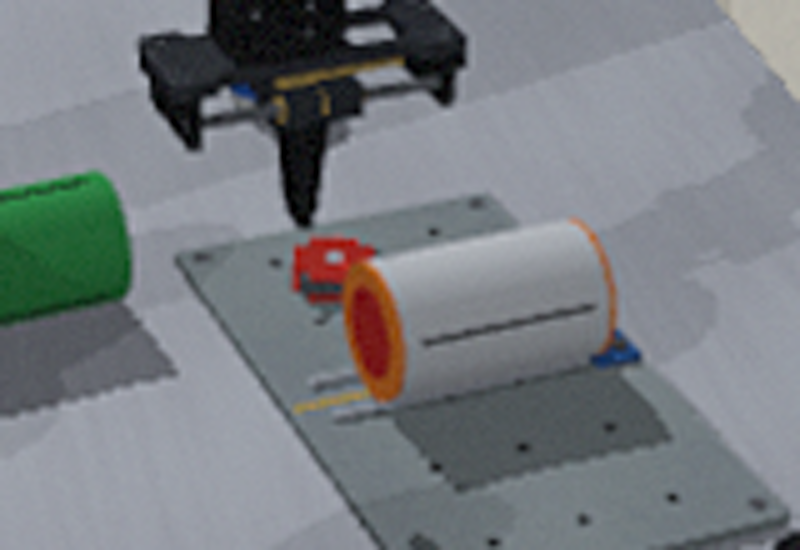

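The tube sits on both bars with its far end at the blue stop (about (600,290) in the crop), and the gripper is clear of it.

```bash
python3 -c "
from cell import job_done; print(job_done())"
```

```text
the job is handed in; nothing more can be done
None
```

I handed the job in: the tube was rolled over the nearer bar into the cradle, pushed until it stopped against the blue stop, and released. One press as it met the bar read about 25 N total at the wrist, right at the dent limit, and no verdict came back, so I can't confirm the job passed.

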